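Clear the section hotplate and close the discard tub

TASK

Clear up after the staining session: holding the scraper block, wipe every chip of wax off the hotplate into the open steel tub at its edge (keep the gripper's fingers off the chips on the plate), and draw each used glass slide up out of the slotted drying block and lower it into the tub as well. When all the waste is in, set the lid on the tub so that it sits fully seated and level, and leave the scraper standing on its foot in its tray. Do not disturb the bottles, pot and box standing about.

Things in the scene. Friction and masses are not known exactly. Their poses are not given: they have to be found in the camera images.
- hotplate: fixed white hotplate (cold), flat dark plate 170 mm (x) by 175 mm (y), 110 mm above the bench. Origin on the bench under the plate's centre. Lips on three sides: inner faces at y = +-87.5 mm (rising 8 mm above the plate) and at x = +85 mm (control strip, rising 12 mm). The fourth edge, at x = -85 mm, is open and drops into the tub
- tub: stainless discard tub, open, fixed at the open edge of the hotplate (3 mm gap), same yaw, centre 153 mm from the hotplate's origin towards its -x. Outside 130 mm (x), 210 mm (y), 106 mm high (rim 4 mm lower than the plate); walls and floor 5 mm. Origin on the bench under its centre
- lid: loose stainless lid of the tub, plate 126 mm (x) by 206 mm (y) by 4 mm; under it a step 112 x 192 x 6 mm drops inside the rim (4 mm play all round). Origin at the centre of the step's underside; seated, it is 100 mm above the bench. Strap handle on its centre: 12 mm thick in x, 74 mm long in y, top 42 mm above the origin, solid to grip. 0.26 kg. Starts lying on the bench
- scraper: hand scraper block: white foot 44 mm in x, 90 mm in y, 12 mm high, with square edges, and on it a grey grip rib 18 mm thick in x, 80 mm long in y, up to 52 mm above the origin. Origin at the centre of its underside, z up. About 0.11 kg. It starts standing on its foot in its tray
- scraper_tray: shallow steel tray in which the scraper lives, fixed: 100 mm in x, 150 mm in y, 14 mm high, walls and floor 4 mm. Origin on the bench under its centre
- rack: white slotted drying block, fixed: 56 mm in x, 148 mm in y, 32 mm high, with five slots 28 mm (x) by 5 mm (y), 26 mm deep, at y = -60, -30, 0, +30 and +60 mm; some slots may be empty. Origin on the bench under its centre
- slide0: used glass cavity slide, 26 mm in x, 3 mm in y, 76 mm in z, with a white writing band at its top end; origin at its centre. It starts on end in a slot of the drying block, its top 50 mm above the block; may be absent
- slide1: used glass cavity slide, 26 mm in x, 3 mm in y, 76 mm in z, with a white writing band at its top end; origin at its centre. It starts on end in a slot of the drying block, its top 50 mm above the block; may be absent
- slide2: used glass cavity slide, 26 mm in x, 3 mm in y, 76 mm in z, with a white writing band at its top end; origin at its centre. It starts on end in a slot of the drying block, its top 50 mm above the block; may be absent
- slide3: used glass cavity slide, 26 mm in x, 3 mm in y, 76 mm in z, with a white writing band at its top end; origin at its centre. It starts on end in a slot of the drying block, its top 50 mm above the block; may be absent
- slide4: used glass cavity slide, 26 mm in x, 3 mm in y, 76 mm in z, with a white writing band at its top end; origin at its centre. It starts on end in a slot of the drying block, its top 50 mm above the block; may be absent
- chip0: loose off-white chip of hard wax lying on the hotplate's plate, 16 to 22 mm long, 12 to 16 mm wide, 7 mm thick; origin at the centre of its underside; may be absent
- chip1: loose off-white chip of hard wax lying on the hotplate's plate, 16 to 22 mm long, 12 to 16 mm wide, 7 mm thick; origin at the centre of its underside; may be absent
- chip2: loose off-white chip of hard wax lying on the hotplate's plate, 16 to 22 mm long, 12 to 16 mm wide, 7 mm thick; origin at the centre of its underside; may be absent
- chip3: loose off-white chip of hard wax lying on the hotplate's plate, 16 to 22 mm long, 12 to 16 mm wide, 7 mm thick; origin at the centre of its underside; may be absent
- chip4: loose off-white chip of hard wax lying on the hotplate's plate, 16 to 22 mm long, 12 to 16 mm wide, 7 mm thick; origin at the centre of its underside; may be absent
- chip5: loose off-white chip of hard wax lying on the hotplate's plate, 16 to 22 mm long, 12 to 16 mm wide, 7 mm thick; origin at the centre of its underside; may be absent
- amber_bottle: bystander: amber reagent bottle, 48 mm across, 105 mm high; origin at the centre of its underside
- specimen_pot: bystander: small clear specimen pot with yellow cap, 42 mm across, 58 mm high; origin at the centre of its underside
- coverslip_box: bystander: small cardboard box, 60 x 45 x 30 mm; origin at the centre of its underside
- dispenser: bystander: white dispenser bottle, 80 mm across, 170 mm high; origin at the centre of its underside
- spray_bottle: bystander: blue spray bottle, 68 mm across, 187 mm high; origin at the centre of its underside
Things that resemble listed ones, but are neither listed nor needed, are in the scene too. Leave any yellow look-alike of the tub alone.

How it is judged:
By the outcome, as a careful person would: the job done as asked, in the order asked, and still so for the second after the job is handed in, with the robot touching nothing.
Of slide0, slide1, slide2, slide3, slide4 only 3 to 5 are there at a start; the rules pass over those that are not, and their reading is None.
Of chip0, chip1, chip2, chip3, chip4, chip5 only 3 to 6 are there at a start; the rules pass over those that are not, and their reading is None.
At some moment in a run one of lid, scraper may be knocked a few centimetres aside while the robot is not near it.
It also fails if it takes over 210 s, if anything falls off the work surface, if the arm or the gripper's body presses on something with over 40 N, if the wrist force passes 120 N, or if a joint passes its speed limit or range.

ROBOT

A 6-joint arm with a two-finger parallel gripper is mounted at the origin on the work surface. World frame = base frame: x ahead of the robot, y to its left, z up, the work surface at z = 0. Lengths are in m, angles in rad, forces in N, time in s.
With the tool pointing down it reaches from about 0.3 to 0.875 m from the base axis. Payload 6.4 kg.
Tool frame: the origin (TCP) lies midway between the tips of the shut fingers; the grasp point (between the pads) lies 19 mm behind it; z points along the fingers, y is the direction in which the jaws open and shut (so a half turn about z gives the same grasp; the last joint's range is limited). The gripper opens to 85 mm and grips with 20 to 120 N. Pads are 22 mm wide; open, the fingers measure 114 mm over their backs; the gripper's body (76 mm by 85 mm) begins 54 mm behind the grasp point. The pads swing forward as they close: fully open they stand 13 mm farther back than shut.
Start: joints at [-1.328, 0.181, 1.607, -0, 1.354, -0.206], TCP at [0.25, -0.518, 0.231] pointing down, gripper open.
Joint ranges: [-2.99, 2.99], [-0.89, 2.07], [0.3, 2.58], [-1.14, 4.28], [0, 2.63], [-3.12, 3.12]. Speed limits (rad/s): [2.57, 2.57, 3.01, 3.14, 3.14, 3.14].

INTERFACE

Orientations are given as a unit quaternion [w, x, y, z].
In Python, from bench import ctrl, optics, ticket gives the robot as it stands. The module is installed in compiled form; this text tells all that it offers.
- The arm moves only by the tool step_arm, never from a script. Its argument "targets" is text: rows parted by semicolons, each of 6 numbers parted by spaces: the shift along the tool's x, y, z in mm, then the turn, a rotation vector about the tool's x, y, z in rad. In form: dx dy dz rx ry rz; .... A call has 1 to 8 rows; each row is the pose to reach, as a shift and turn from the pose commanded when the call began, along the tool's axes at that moment; what a row does not reach only later rows make up. A row lasts 1/8 s, in which the tool goes at most 62.5 mm and 10.7 degrees, less where a joint would pass 70% of its speed; a pose out of reach is approached as far as the arm can. A call with a gripper value outside its range is refused whole. "grip" is the opening in per cent of the stroke, from 0 (shut) to 100 (fully open), set as the call begins (left out, the last holds). The fingers move at their own pace and stop on an object; the grip force is fixed at half the most. Time passes only in rows, so rows that repeat a pose let the fingers close. It gives the time, the measured TCP pose, the force and the opening at its end, in the units of the state.
- ctrl.get_obs(): the state, without advancing time (a new reading comes with each control period).
- optics.camera(name): name is "scene" or "top" or "wrist"; returns a dict with "image" (400x640x3 uint8, red, green, blue), "mtx" (3x3 intrinsics, pixels), "xyz" and "orientation" of the camera in the world. Camera axes: x right, y up, looking along -z (the intrinsics and any distortion apply to the point x, -y, -z); pixel columns grow to the right and rows downward; lengths in m; the calibration is good to about 2 mm. The wrist camera is an equidistant fisheye: a pixel r from the principal point sees the ray r / f radians off the axis. A picture is of the moment at which its call begins. There is no depth.
- ticket.hand_in(): hands the job in, once; it reports no verdict.
The state is a dict: "time_s": time; "q": joint angles; "dq": joint speeds; "joint_efforts": joint torques, N m; "eef_pos": TCP position; "eef_rot": TCP orientation; "wrist_force": force on the tool from outside, world axes, zero at the start; "torque": the same for the moment, N m; "opening": opening from 0.0 (shut) to 1.0 (fully open).
Only numpy, scipy, OpenCV 4.12 (cv2) and the standard library are available. Lean on these libraries where they do the work, as an engineer would, in place of code of your own. Each camera call takes 0.05 s, during which the arm holds its last target.

## Working session

There is one attempt and no reset: what is moved stays moved. The work goes in short steps, Python scripts to look and compute and a tool call to move; the robot and the scene stay as the last step left them, time stands still between calls to the robot, and variables do not carry over. Pictures are saved under pics/ and viewed, and the job is handed in when it is done.

Besides the shell and the picture viewer there is one more tool, called by a JSON object that holds its "op" and its "data", one argument or row to a line. step_arm: Moves the arm, as the interface text tells. Its arguments: {"type":"object","properties":{"targets":{"type":"string"},"grip":{"type":"number"}},"required":["targets"]}

```bash
mkdir -p pics; ls; cat > h.py <<'E'
import numpy as np, cv2
from scipy.spatial.transform import Rotation as R
from bench import ctrl, optics, ticket
def q2R(q): return R.from_quat([q[1],q[2],q[3],q[0]])
def obs():
    o=ctrl.get_obs(); print('t',round(o['time_s'],2),'pos',np.round(o['eef_pos'],4),'rot',np.round(o['eef_rot'],4),'F',np.round(o['wrist_force'],1),'op',round(float(o['opening']),3),'q',np.round(o['q'],2)); return o
def cam(n,save=None):
    c=optics.camera(n)
    if save: cv2.imwrite('pics/'+save,cv2.cvtColor(c['image'],cv2.COLOR_RGB2BGR))
    return c
def ray(c,u,v,fish=False):
    K=np.array(c['mtx']);x=(u-K[0,2])/K[0,0];y=(v-K[1,2])/K[1,1]
    if fish:
        r=np.hypot(x,y); d=np.array([np.sin(r)*x/max(r,1e-9),-np.sin(r)*y/max(r,1e-9),-np.cos(r)])
    else: d=np.array([x,-y,-1.])
    return q2R(c['orientation']).apply(d)
def at(c,u,v,z,fish=False):
    d=ray(c,u,v,fish);o=np.array(c['xyz']);return o+d*(z-o[2])/d[2]
def proj(c,p,fish=False):
    K=np.array(c['mtx']);l=q2R(c['orientation']).inv().apply(np.array(p)-np.array(c['xyz']));x,y,z=l[0],-l[1],-l[2]
    if fish:
        r=np.arctan2(np.hypot(x,y),z);h=np.hypot(x,y);return K[0,0]*r*x/h+K[0,2],K[1,1]*r*y/h+K[1,2]
    return K[0,0]*x/z+K[0,2],K[1,1]*y/z+K[1,2]
def shift(p,rotm=None):
    "world delta target -> tool shift mm"
    o=ctrl.get_obs();return np.round(q2R(o['eef_rot']).inv().apply(np.array(p)-np.array(o['eef_pos']))*1000,1)
E
python3 - <<'E'
from h import *
o=obs()
for n in('scene','top','wrist'):
    c=cam(n,n+'0.png');print(n,np.array(c['mtx']).round(1).tolist(),np.round(c['xyz'],3),np.round(c['orientation'],4),[k for k in c])
E
```

```text
pics
t 0.0 pos [ 0.2493 -0.5175  0.2304] rot [-9.000e-04  9.749e-01  2.225e-01 -0.000e+00] F [-0.2  0.6  0.1] op 0.999 q [-1.33  0.18  1.61 -0.    1.35 -0.21]
scene [[484.0, 0.0, 325.9], [0.0, 484.0, 202.0], [0.0, 0.0, 1.0]] [1.311 0.811 0.956] [0.3378 0.1863 0.4191 0.8219] ['image', 'mtx', 'xyz', 'orientation']
top [[440.1, 0.0, 313.4], [0.0, 440.1, 195.3], [0.0, 0.0, 1.0]] [ 0.126 -0.005  1.822] [ 0.7133  0.0681 -0.06   -0.6949] ['image', 'mtx', 'xyz', 'orientation']
wrist [[309.7, 0.0, 316.7], [0.0, 309.7, 199.1], [0.0, 0.0, 1.0]] [ 0.312 -0.487  0.374] [ 0.8383 -0.1172  0.075  -0.5271] ['image', 'mtx', 'xyz', 'orientation']
```

View pics/scene0.png

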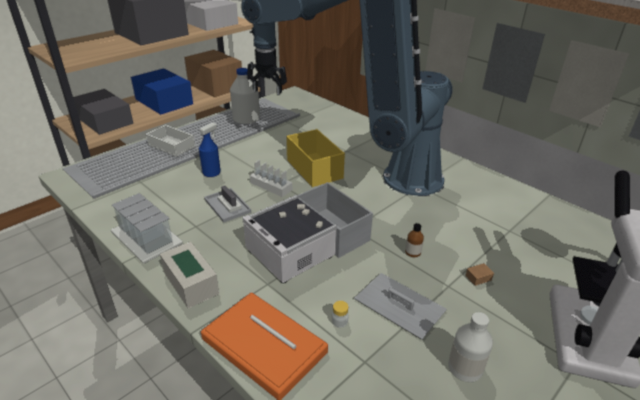

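View pics/top0.png

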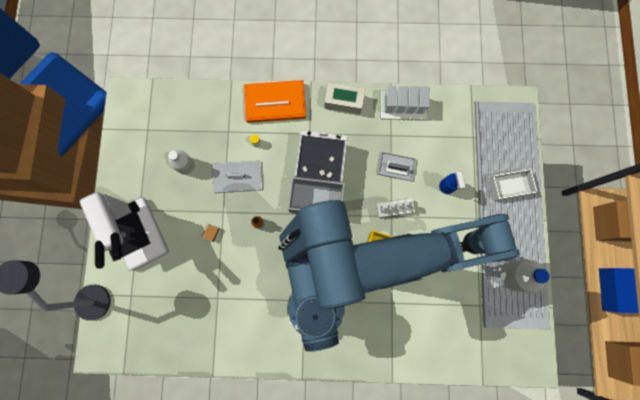

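View pics/wrist0.png

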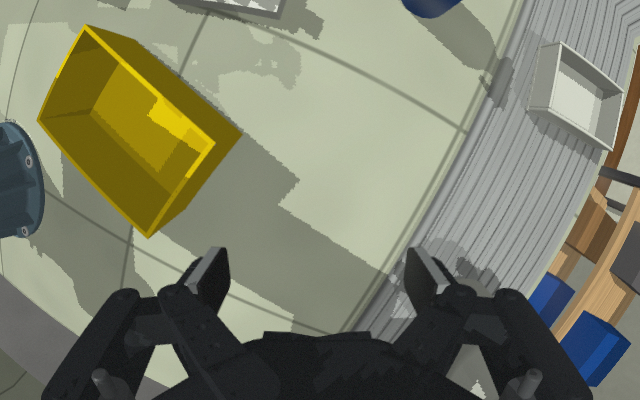

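```bash
python3 - <<'E'
import cv2
t=cv2.imread('pics/top0.png');s=cv2.imread('pics/scene0.png')
a=t[120:235,200:460];cv2.imwrite('pics/topcrop.png',cv2.resize(a,None,fx=3,fy=3,interpolation=cv2.INTER_CUBIC))
a=s[150:350,190:460];cv2.imwrite('pics/scenecrop.png',cv2.resize(a,None,fx=2.9,fy=2.9,interpolation=cv2.INTER_CUBIC))
E
```

```text
(no output)
```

View pics/topcrop.png

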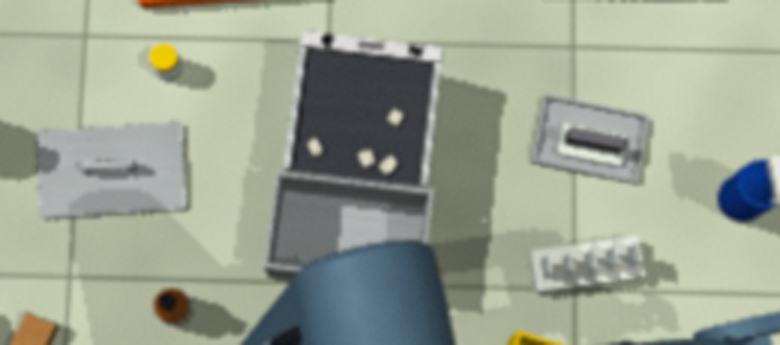

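View pics/scenecrop.png

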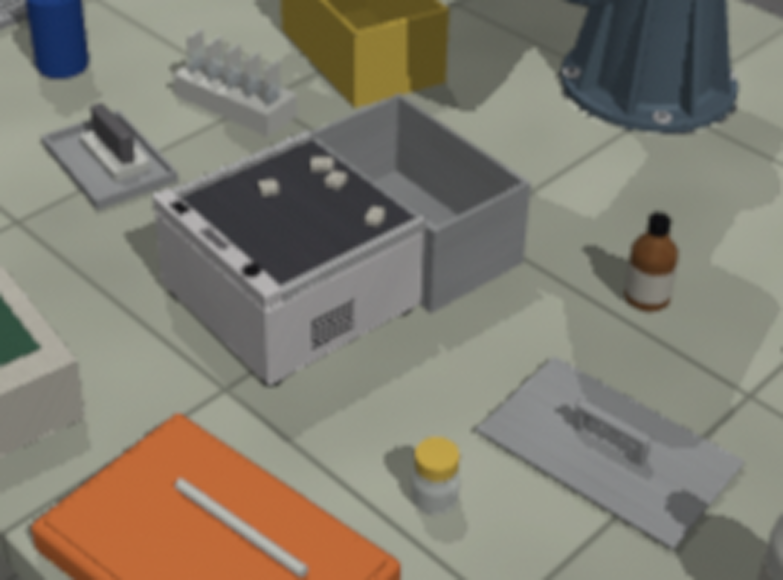

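```bash
python3 - <<'E'
from h import *
c=cam('top')
def m(n,u,v,z):print(n,np.round(at(c,200+u/3,120+v/3,z),4))
m('plateTL',305,48,.11);m('plateTR',439,62,.11);m('plateBL',291,172,.11);m('plateBR',424,186,.11)
m('tubTL',279,174,.106);m('tubTR',430,189,.106);m('tubBL',267,272,.106)
for p in [(395,117),(315,147),(366,157),(388,164)]:m('chip',*p,.117)
for n,p in dict(TL=(38,131),TR=(184,122),BR=(188,207),BL=(43,217),).items():m('lid'+n,*p,.010)
m('lidhandleL',82,167,.042);m('lidhandleR',150,170,.042)
for n,p in dict(TL=(546,97),TR=(649,117),BR=(640,183),BL=(531,165)).items():m('tray'+n,*p,.014)
m('scrapL',566,136,.056);m('scrapR',626,145,.056)
for n,p in dict(TL=(531,250),TR=(641,237),BR=(646,277),BL=(538,293)).items():m('rack'+n,*p,.032)
m('pot',165,58,.058);m('amber',170,305,.105)
E
```

```text
plateTL [0.6836 0.0735 0.11  ]
plateTR [ 0.6682 -0.1078  0.11  ]
plateBL [0.5114 0.0867 0.11  ]
plateBR [ 0.4968 -0.0902  0.11  ]
tubTL [0.5092 0.1028 0.106 ]
tubTR [ 0.4938 -0.0984  0.106 ]
tubBL [0.377  0.1139 0.106 ]
chip [ 0.5883 -0.0498  0.117 ]
chip [0.5446 0.0556 0.117 ]
chip [ 0.5327 -0.0124  0.117 ]
chip [ 0.5239 -0.0418  0.117 ]
lidTL [0.5844 0.4526 0.01  ]
lidTR [0.6027 0.2461 0.01  ]
lidBR [0.4801 0.2346 0.01  ]
lidBL [0.4607 0.4371 0.01  ]
lidhandleL [0.5266 0.38   0.042 ]
lidhandleR [0.5247 0.2855 0.042 ]
trayTL [ 0.6507 -0.2656  0.014 ]
trayTR [ 0.625  -0.4106  0.014 ]
trayBR [ 0.5294 -0.3966  0.014 ]
trayBL [ 0.5515 -0.2445  0.014 ]
scrapL [ 0.5837 -0.2869  0.056 ]
scrapR [ 0.573  -0.3691  0.056 ]
rackTL [ 0.4276 -0.2422  0.032 ]
rackTR [ 0.4495 -0.393   0.032 ]
rackBR [ 0.3942 -0.3991  0.032 ]
rackBL [ 0.3684 -0.2518  0.032 ]
pot [0.6813 0.2704 0.058 ]
amber [0.3302 0.2394 0.105 ]
```

```bash
cat >> h.py <<'E'
def row(x,y,z,yaw):
    "world TCP target, tool-x yaw in deg, tool down -> row text"
    o=ctrl.get_obs();a=np.radians(yaw)
    Rt=R.from_matrix(np.array([[np.cos(a),np.sin(a),0],[np.sin(a),-np.cos(a),0],[0,0,-1]]))
    Rc=q2R(o['eef_rot']);d=Rc.inv().apply(np.array([x,y,z])-np.array(o['eef_pos']))*1000
    rv=(Rc.inv()*Rt).as_rotvec()
    print('ROW',*np.round(d,1),*np.round(rv,3),'| dist',round(np.linalg.norm(d)),'ang',round(np.degrees(np.linalg.norm(rv)),1))
E
python3 - <<'E'
from h import *
obs();row(0.57,-0.33,0.25,82)
E
```

```text
t 0.2 pos [ 0.2494 -0.5177  0.2307] rot [-5.000e-04  9.749e-01  2.225e-01 -0.000e+00] F [ 0.8  0.1 -0. ] op 1.003 q [-1.33  0.18  1.61 -0.    1.35 -0.21]
ROW 370.3 -30.1 -19.2 -0.001 -0.001 -0.982 | dist 372 ang 56.3
```

Candidates for the scraper: the block in the steel tray (top px 397,166: white foot and grey rib), the white dish on the drainer (515,185), and the lid's handle (237,176). I choose the block in the tray. For the tub, I take the grey one at the hotplate's edge (317,193), not the yellow one (378,238).

{"op": "step_arm", "data": {
  "targets": "370 -30 -20 0 0 -0.98; 370 -30 -20 0 0 -0.98; 370 -30 -20 0 0 -0.98; 370 -30 -20 0 0 -0.98; 370 -30 -20 0 0 -0.98; 370 -30 -20 0 0 -0.98; 370 -30 -20 0 0 -0.98; 370 -30 -20 0 0 -0.98"
}}

```text
time_s: 1.2
eef_pos: [0.5696, -0.3302, 0.2507]
eef_rot: [-0.0, 0.755, 0.655, -0.0]
wrist_force: [0.6, 0.1, 0.3]
opening: 0.998
```

```bash
python3 - <<'E'
from h import *
obs();c=cam('wrist','w1.png');print(c['xyz'],c['orientation']);c=cam('top','top1.png')
cv2.imwrite('pics/top1c.png',cv2.resize(cv2.cvtColor(c['image'],4)[120:240,200:460],None,fx=3,fy=3,interpolation=2))
E
```

```text
t 1.2 pos [ 0.5696 -0.3302  0.2507] rot [-5.000e-04  7.553e-01  6.554e-01 -3.000e-04] F [0.6 0.1 0.3] op 0.998 q [-0.7   0.35  1.36 -0.    1.43 -0.56]
[ 0.57963005 -0.26053419  0.39421769] [ 0.98781898 -0.13841601  0.01086126 -0.0702617 ]
```

View pics/w1.png

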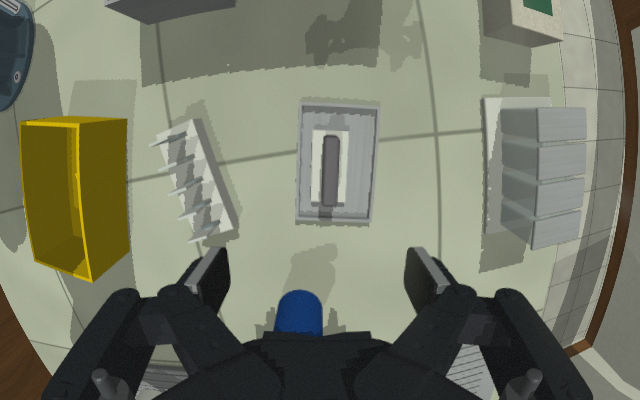

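View pics/top1c.png

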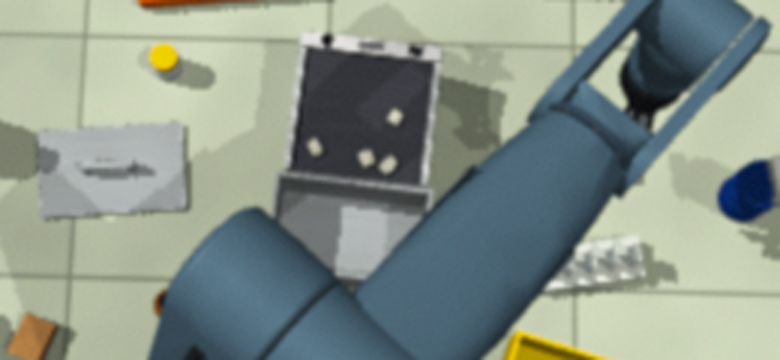

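```bash
python3 - <<'E'
import cv2
t=cv2.imread('pics/w1.png')
cv2.imwrite('pics/w1c.png',cv2.resize(t[85:245,140:400],None,fx=3,fy=3,interpolation=2))
E
```

```text
(no output)
```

View pics/w1c.png

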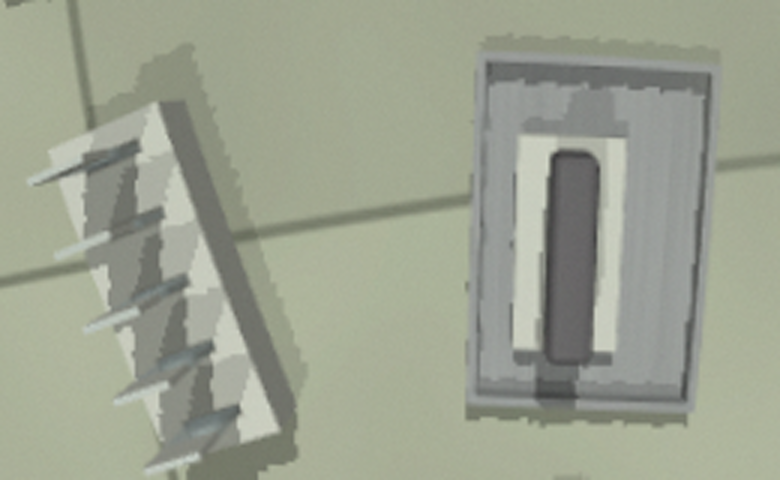

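```bash
python3 - <<'E'
from h import *
c=cam('wrist')
def m(n,u,v,z):
    p=at(c,140+u/3,85+v/3,z,True);print(n,np.round(p,4));return p
def quad(n,P,z):
    q=[m(n,*p,z) for p in P];ce=np.mean(q,0);y=q[0]+q[1]-q[2]-q[3];print(n,'C',np.round(ce,4),'yaw',np.degrees(np.arctan2(-y[0],y[1])).round(2),'sz',np.linalg.norm(q[0]-q[1]).round(4),np.linalg.norm(q[0]-q[3]).round(4))
quad('tray',[(478,52),(720,62),(694,412),(467,402)],.014)
quad('foot',[(518,135),(627,140),(612,357),(512,350)],.016)
quad('rib',[(552,150),(600,152),(590,362),(545,360)],.056)
quad('rack',[(48,152),(158,102),(282,433),(165,470)],.032)
# slide tops: two top corners
for P in [((30,183),(140,145)),((56,257),(162,211)),((85,331),(186,279)),((115,402),(212,345)),((147,473),(240,407))]:
    m('s',*P[0],.082)
E
```

```text
tray [ 0.5594 -0.2456  0.014 ]
tray [ 0.6567 -0.2624  0.014 ]
tray [ 0.6296 -0.4112  0.014 ]
tray [ 0.5316 -0.392   0.014 ]
tray C [ 0.5943 -0.3278  0.014 ] yaw -10.53 sz 0.0987 0.149
foot [ 0.5705 -0.2816  0.016 ]
foot [ 0.6141 -0.2897  0.016 ]
foot [ 0.5965 -0.3801  0.016 ]
foot [ 0.5547 -0.3709  0.016 ]
foot C [ 0.5839 -0.3306  0.016 ] yaw -10.53 sz 0.0443 0.0907
rib [ 0.5828 -0.2867  0.056 ]
rib [ 0.6    -0.2898  0.056 ]
rib [ 0.586  -0.3683  0.056 ]
rib [ 0.5691 -0.3651  0.056 ]
rib C [ 0.5845 -0.3275  0.056 ] yaw -10.0 sz 0.0175 0.0796
rack [ 0.3722 -0.2511  0.032 ]
rack [ 0.4282 -0.2416  0.032 ]
rack [ 0.4522 -0.3889  0.032 ]
rack [ 0.3923 -0.3997  0.032 ]
rack C [ 0.4112 -0.3203  0.032 ] yaw 8.47 sz 0.0567 0.1499
s [ 0.3902 -0.2622  0.082 ]
s [ 0.3947 -0.2916  0.082 ]
s [ 0.3997 -0.3214  0.082 ]
s [ 0.4046 -0.3507  0.082 ]
s [ 0.4098 -0.3811  0.082 ]
```

```bash
python3 - <<'E'
from h import *
row(0.584,-0.329,0.023,79.8)
c=cam('scene')
print(proj(c,(0.584,-.329,.05)))
E
```

```text
ROW 4.6 14.8 228.1 -0.001 -0.0 0.034 | dist 229 ang 2.0
(np.float64(228.1822743145974), np.float64(192.4489062337014))
```

{"op": "step_arm", "data": {
  "targets": "4.6 14.8 60 0 0 0.034; 4.6 14.8 120 0 0 0.034; 4.6 14.8 165 0 0 0.034; 4.6 14.8 200 0 0 0.034; 4.6 14.8 228 0 0 0.034; 4.6 14.8 228 0 0 0.034",
  "grip": 50
}}

```text
time_s: 2.15
eef_pos: [0.5826, -0.3275, 0.0206]
eef_rot: [-0.003, 0.767, 0.642, -0.001]
wrist_force: [-0.2, 0.2, -0.5]
opening: 0.502
```

{"op": "step_arm", "data": {
  "targets": "0 0 0 0 0 0; 0 0 0 0 0 0; 0 0 0 0 0 0; 0 0 0 0 0 0",
  "grip": 0
}}

```text
time_s: 2.65
eef_pos: [0.5862, -0.3292, 0.0255]
eef_rot: [0.002, 0.767, 0.642, 0.0]
wrist_force: [-0.5, -0.5, 6.0]
opening: 0.2
```

```bash
python3 - <<'E'
from h import *
obs();c=cam('wrist','w2.png')
E
```

```text
t 2.65 pos [ 0.5862 -0.3292  0.0255] rot [1.700e-03 7.665e-01 6.422e-01 1.000e-04] F [-0.5 -0.5  6. ] op 0.2 q [-0.69  0.62  1.46 -0.    1.06 -0.51]
```

View pics/w2.png

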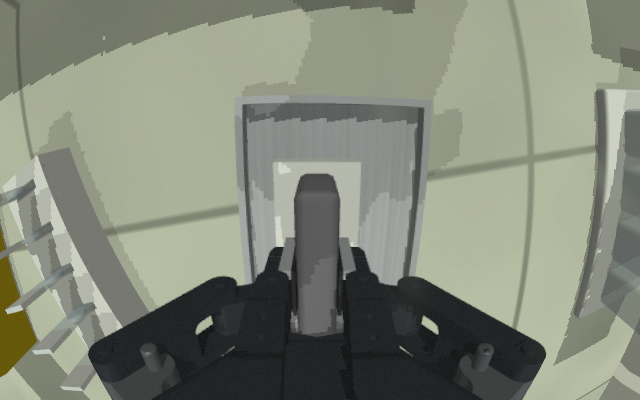

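{"op": "step_arm", "data": {
  "targets": "0 0 -40 0 0 0; 0 0 -100 0 0 0; 0 0 -160 0 0 0; 0 0 -200 0 0 0; 0 0 -200 0 0 0"
}}

```text
time_s: 3.32
eef_pos: [0.5871, -0.3293, 0.2288]
eef_rot: [0.004, 0.766, 0.642, 0.001]
wrist_force: [0.9, 0.1, -1.6]
opening: 0.203
```

```bash
python3 - <<'E'
from h import *
obs();row(0.56,-0.06,0.25,85.4)
E
```

```text
t 3.33 pos [ 0.5871 -0.3293  0.2288] rot [0.0044 0.7664 0.6423 0.0009] F [ 0.9  0.1 -1.6] op 0.203 q [-0.69  0.39  1.35  0.    1.39 -0.51]
ROW 260.4 -73.6 -22.9 0.008 0.005 -0.095 | dist 272 ang 5.5
```

{"op": "step_arm", "data": {
  "targets": "260 -74 -22 0.005 0.004 -0.095; 260 -74 -22 0.005 0.004 -0.095; 260 -74 -22 0.005 0.004 -0.095; 260 -74 -22 0.005 0.004 -0.095; 260 -74 -22 0.005 0.004 -0.095; 260 -74 -22 0.005 0.004 -0.095; 260 -74 -22 0.005 0.004 -0.095; 260 -74 -22 0.005 0.004 -0.095"
}}

```text
time_s: 4.32
eef_pos: [0.5578, -0.0606, 0.2447]
eef_rot: [-0.003, 0.736, 0.677, -0.0]
wrist_force: [0.2, -0.1, -0.9]
opening: 0.203
```

```bash
python3 - <<'E'
from h import *
obs();c=cam('wrist','w3.png')
E
```

```text
t 4.33 pos [ 0.5578 -0.0606  0.2447] rot [-3.400e-03  7.358e-01  6.772e-01 -4.000e-04] F [ 0.2 -0.1 -0.9] op 0.203 q [-0.32  0.14  1.62  0.    1.38 -0.24]
```

View pics/w3.png

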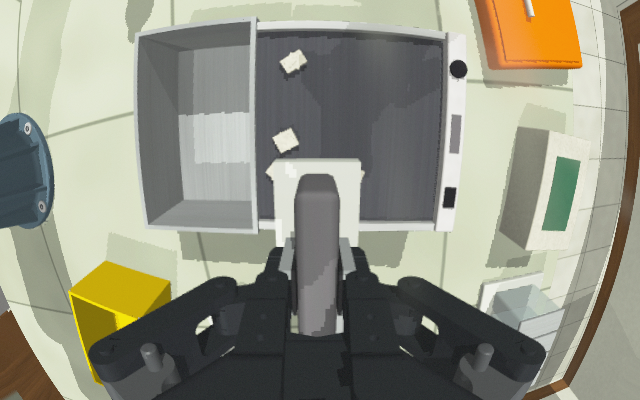

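```bash
python3 - <<'E'
from h import *
c=cam('wrist');im=cv2.cvtColor(c['image'],4)
cv2.imwrite('pics/w3a.png',cv2.resize(im[5:130,120:380],None,fx=3,fy=3,interpolation=2))
cv2.imwrite('pics/w3b.png',cv2.resize(im[5:250,260:490],None,fx=3,fy=2.4,interpolation=2))
cv2.imwrite('pics/w3d.png',cv2.resize(im[120:250,120:380],None,fx=3,fy=3,interpolation=2))
E
```

```text
(no output)
```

View pics/w3a.png

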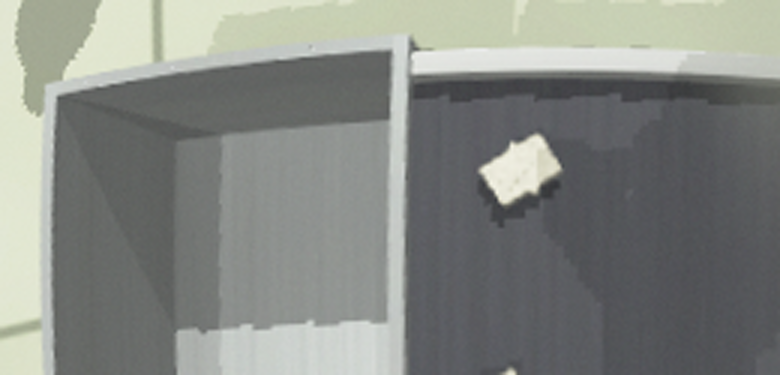

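View pics/w3b.png

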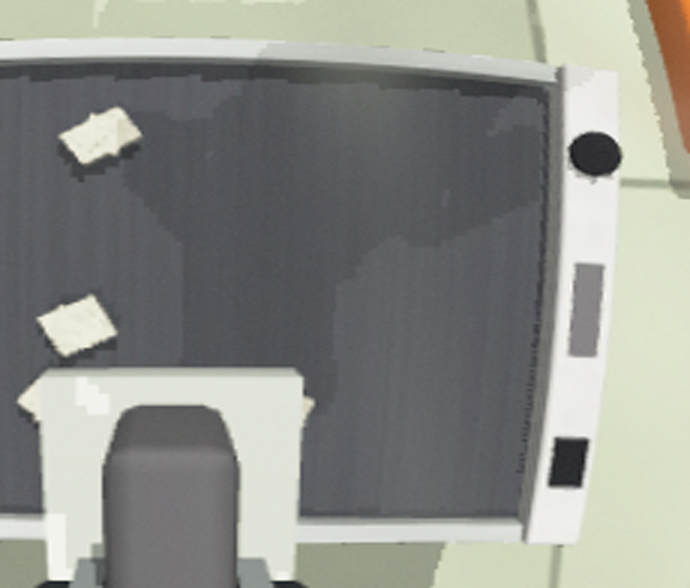

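View pics/w3d.png

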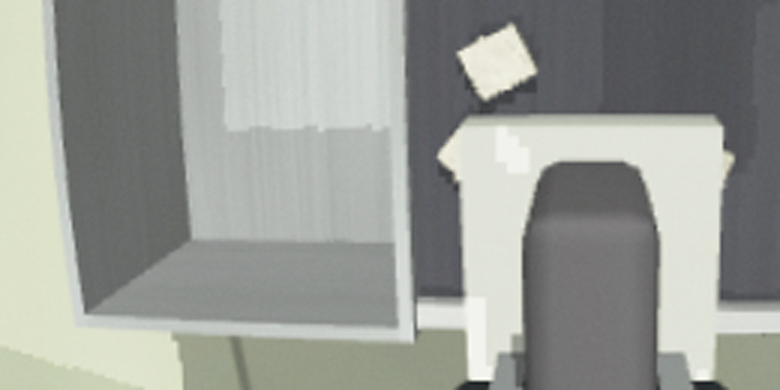

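```bash
python3 - <<'E'
from h import *
c=cam('wrist')
def m(n,u,v,z):
    p=at(c,u,v,z,True);print(n,np.round(p,4));return p
def quad(n,P,z):
    q=[m(n,*p,z) for p in P];ce=np.mean(q,0);y=q[0]+q[1]-q[2]-q[3];print(n,'C',np.round(ce,4),'yaw',np.degrees(np.arctan2(-y[0],y[1])).round(2),'sz',np.linalg.norm(q[0]-q[1]).round(4),np.linalg.norm(q[0]-q[3]).round(4));return ce
ce=quad('tub',[(135,33.7),(257.3,17),(258,234),(146,229)],.106)
a=m('strip',448.3,32.5,.122);b=m('strip',436,229.8,.122)
y=a-b;yw=np.arctan2(-y[0],y[1]);print(np.degrees(yw))
X=np.array([np.cos(yw),np.sin(yw),0]);print((a+b)/2-.085*X)
# y-lip outer/inner edges at the far side, (b) crop
for u,v in [(100,64),(300,68),(500,84)]: m('liptop+y inner',260+u/3,5+v/2.4,.118)
for u,v in [(350,518),(500,520)]: m('lip-y inner',260+u/3,5+v/2.4,.118)
for u,v in [(100,137),(77,326),(28,402),(307,404)]: m('chip',260+u/3,5+v/2.4,.117)
E
```

```text
tub [0.3855 0.1203 0.106 ]
tub [0.5161 0.1074 0.106 ]
tub [ 0.4946 -0.1013  0.106 ]
tub [ 0.3661 -0.0887  0.106 ]
tub C [0.4406 0.0094 0.106 ] yaw -5.6 sz 0.1313 0.2099
strip [0.6877 0.0802 0.122 ]
strip [ 0.6693 -0.1059  0.122 ]
-5.648196280037233
[ 0.59392929 -0.00446423  0.122     ]
liptop+y inner [0.5487 0.0849 0.118 ]
liptop+y inner [0.6062 0.0791 0.118 ]
liptop+y inner [0.6669 0.0729 0.118 ]
lip-y inner [ 0.6106 -0.0924  0.118 ]
lip-y inner [ 0.6606 -0.098   0.118 ]
chip [0.5464 0.0571 0.117 ]
chip [ 0.5335 -0.0117  0.117 ]
chip [ 0.5159 -0.0387  0.117 ]
chip [ 0.5991 -0.0463  0.117 ]
```

```bash
python3 - <<'E'
from h import *
o=obs();c=cam('wrist')
for p in [(274,159.3),(361,159.3)]:
    q=at(c,*p,o['eef_pos'][2]-.0095,True);print(q,q2R(o['eef_rot']).inv().apply(q-o['eef_pos'])*1000)
row(.6442,-.0482,.16,84.4)
E
```

```text
t 4.47 pos [ 0.5578 -0.0602  0.245 ] rot [-3.400e-03  7.357e-01  6.773e-01 -2.000e-04] F [ 0.3 -0.2 -0.7] op 0.198 q [-0.32  0.14  1.62  0.    1.38 -0.24]
[ 0.54010165 -0.01112043  0.23549186] [ 47.37310971 -21.64486114   9.8139463 ]
[ 0.58364912 -0.01471501  0.23549186] [47.38273964 22.05010388  9.58398336]
ROW 18.4 85.5 84.7 -0.005 -0.004 0.015 | dist 122 ang 1.0
```

{"op": "step_arm", "data": {
  "targets": "17 86 30 -0.005 -0.004 0.015; 17 86 60 -0.005 -0.004 0.015; 17 86 85 -0.005 -0.004 0.015; 17 86 85 -0.005 -0.004 0.015; 17 86 85 -0.005 -0.004 0.015"
}}

```text
time_s: 5.15
eef_pos: [0.6451, -0.0492, 0.1613]
eef_rot: [0.001, 0.74, 0.672, 0.001]
wrist_force: [0.3, 1.1, -0.6]
opening: 0.198
```

```bash
python3 - <<'E'
from h import *
obs();cam('wrist','w4.png');row(.6442,-.0482,.133,84.4)
c=cam('scene');cv2.imwrite('pics/s4.png',cv2.resize(cv2.cvtColor(c['image'],4)[150:300,200:400],None,fx=3.5,fy=3.5,interpolation=2))
E
```

```text
t 5.15 pos [ 0.6451 -0.0492  0.1613] rot [7.000e-04 7.403e-01 6.722e-01 5.000e-04] F [ 0.3  1.1 -0.6] op 0.198 q [-0.26  0.4   1.48  0.    1.26 -0.16]
ROW 0.9 -1.4 28.9 0.003 0.0 0.001 | dist 29 ang 0.2
```

View pics/s4.png

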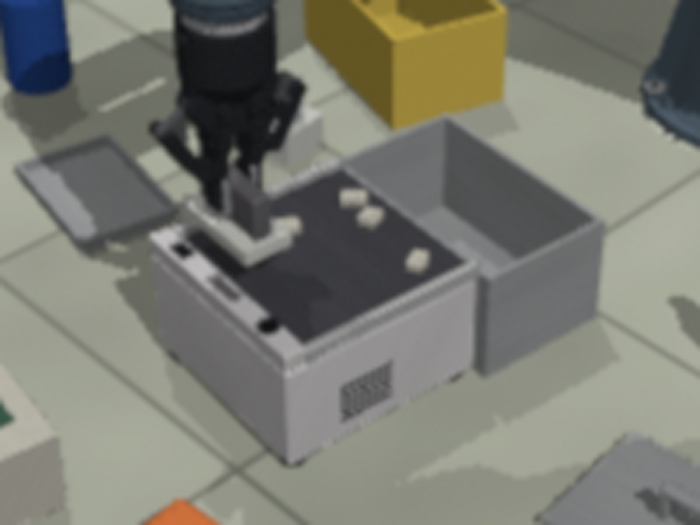

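View pics/w4.png

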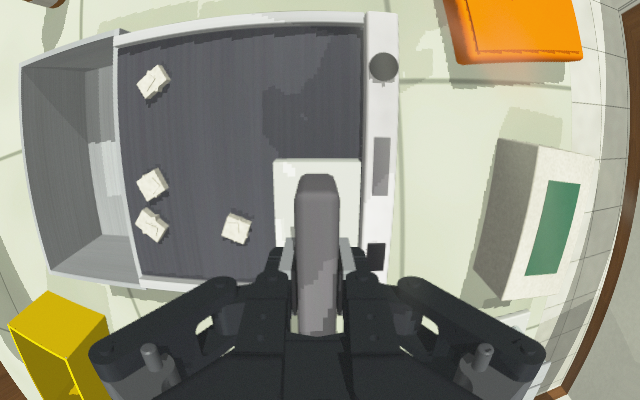

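{"op": "step_arm", "data": {
  "targets": "1 -2 15 0 0 0; 1 -2 22 0 0 0; 1 -2 27 0 0 0; 1 -2 28 0 0 0; 1 -2 28 0 0 0"
}}

```text
time_s: 5.88
eef_pos: [0.6427, -0.0476, 0.132]
eef_rot: [0.0, 0.74, 0.672, 0.0]
wrist_force: [-0.5, 0.5, -2.5]
opening: 0.2
```

```bash
python3 - <<'E'
from h import *
obs();cam('wrist','w5.png')
c=cam('scene');cv2.imwrite('pics/s5.png',cv2.resize(cv2.cvtColor(c['image'],4)[190:260,220:320],None,fx=7,fy=7,interpolation=2))
E
```

```text
t 5.88 pos [ 0.6427 -0.0476  0.132 ] rot [0.000e+00 7.402e-01 6.724e-01 2.000e-04] F [-0.5  0.5 -2.5] op 0.2 q [-0.26  0.43  1.5   0.    1.21 -0.16]
```

View pics/s5.png

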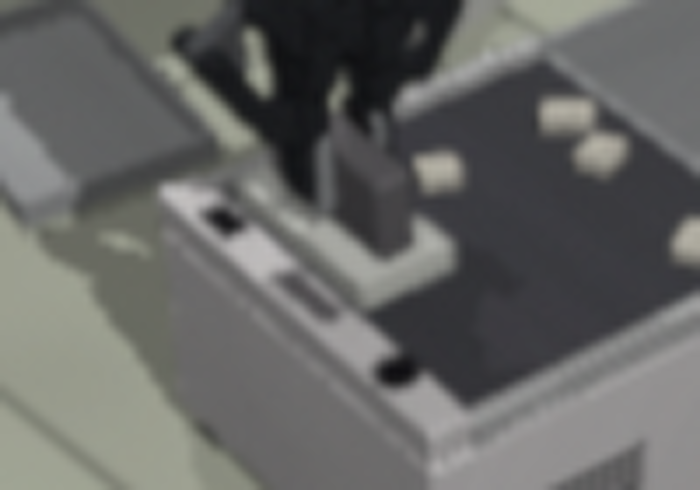

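{"op": "step_arm", "data": {
  "targets": "0 -12 0 0 0 0; 0 -26 0 0 0 0; 0 -40 0 0 0 0; 0 -54 0 0 0 0; 0 -68 0 0 0 0; 0 -82 0 0 0 0; 0 -94 0 0 0 0; 0 -104 0 0 0 0"
}}

```text
time_s: 6.98
eef_pos: [0.5384, -0.0375, 0.132]
eef_rot: [0.0, 0.74, 0.672, 0.0]
wrist_force: [0.3, -0.2, -1.2]
opening: 0.198
```

```bash
python3 - <<'E'
from h import *
obs();cam('wrist','w6.png')
E
```

```text
t 6.97 pos [ 0.5384 -0.0375  0.132 ] rot [0.000e+00 7.402e-01 6.724e-01 2.000e-04] F [ 0.3 -0.2 -1.2] op 0.198 q [-0.29  0.21  1.78  0.    1.14 -0.19]
```

View pics/w6.png

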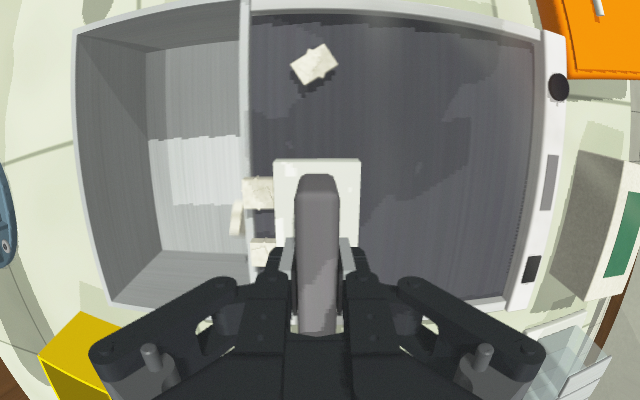

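{"op": "step_arm", "data": {
  "targets": "0 -8 0 0 0 0; 0 -16 0 0 0 0; 0 -24 0 0 0 0; 0 -32 0 0 0 0; 0 -40 0 0 0 0; 0 -45 0 0 0 0; 0 -45 0 0 0 0"
}}

```text
time_s: 7.9
eef_pos: [0.4941, -0.0332, 0.132]
eef_rot: [0.0, 0.74, 0.672, 0.0]
wrist_force: [-0.5, 0.3, -0.4]
opening: 0.204
```

```bash
python3 - <<'E'
from h import *
obs();cam('wrist','w7.png')
E
```

```text
t 7.9 pos [ 0.4941 -0.0332  0.132 ] rot [0.000e+00 7.402e-01 6.723e-01 2.000e-04] F [-0.5  0.3 -0.4] op 0.204 q [-0.31  0.12  1.89  0.    1.13 -0.21]
```

View pics/w7.png

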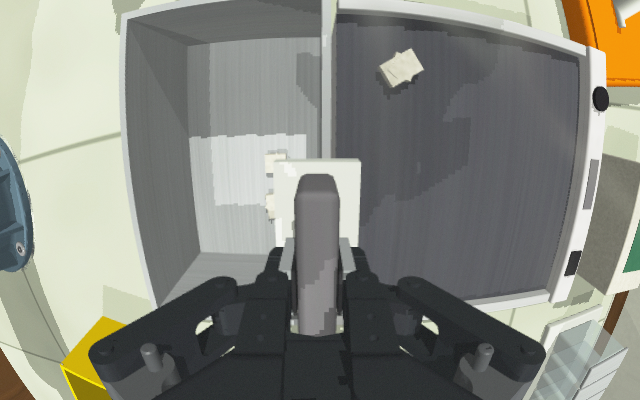

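{"op": "step_arm", "data": {
  "targets": "0 0 -35 0 0 0; 20 40 -40 0 0 0; 50 90 -40 0 0 0; 76 130 -40 0 0 0; 76 146 -40 0 0 0; 76 146 -25 0 0 0; 76 146 -8 0 0 0; 76 146 0 0 0 0"
}}

```text
time_s: 8.95
eef_pos: [0.6444, 0.0285, 0.1313]
eef_rot: [-0.002, 0.74, 0.672, -0.002]
wrist_force: [-19.2, 1.7, 34.4]
opening: 0.201
```

```bash
python3 - <<'E'
from h import *
obs();cam('wrist','w8.png')
E
```

```text
t 8.95 pos [0.6444 0.0285 0.1313] rot [-0.002   0.7403  0.6722 -0.0016] F [-19.2   1.7  34.4] op 0.201 q [-0.14  0.43  1.5   0.    1.22 -0.04]
```

View pics/w8.png

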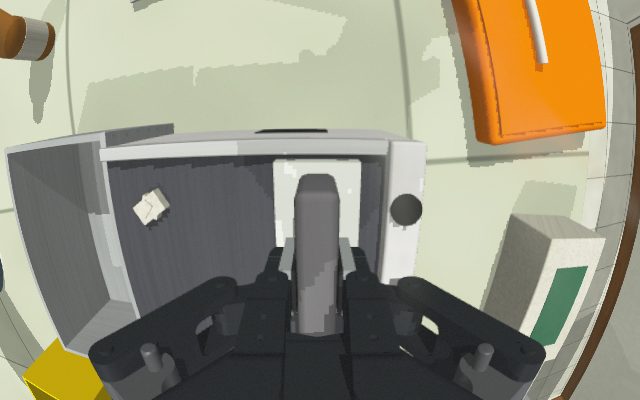

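{"op": "step_arm", "data": {
  "targets": "-2 -2 -2 0 0 0; -2 -2 -2 0 0 0"
}}

```text
time_s: 9.25
eef_pos: [0.6443, 0.0263, 0.1339]
eef_rot: [-0.0, 0.74, 0.672, 0.0]
wrist_force: [-0.5, 0.2, -1.2]
opening: 0.2
```

{"op": "step_arm", "data": {
  "targets": "0 -12 0 0 0 0; 0 -26 0 0 0 0; 0 -40 0 0 0 0; 0 -54 0 0 0 0; 0 -68 0 0 0 0; 0 -82 0 0 0 0; 0 -94 0 0 0 0; 0 -104 0 0 0 0"
}}

```text
time_s: 10.25
eef_pos: [0.5405, 0.0367, 0.134]
eef_rot: [0.0, 0.74, 0.672, 0.0]
wrist_force: [-0.3, -0.5, -0.9]
opening: 0.201
```

{"op": "step_arm", "data": {
  "targets": "0 -8 0 0 0 0; 0 -16 0 0 0 0; 0 -24 0 0 0 0; 0 -32 0 0 0 0; 0 -40 0 0 0 0; 0 -43 0 0 0 0; 0 -43 0 0 0 0"
}}

```text
time_s: 11.12
eef_pos: [0.4984, 0.0407, 0.134]
eef_rot: [0.0, 0.74, 0.672, 0.0]
wrist_force: [-1.4, 0.0, -0.9]
opening: 0.203
```

```bash
python3 - <<'E'
from h import *
obs();cam('wrist','w9.png')
E
```

```text
t 11.12 pos [0.4984 0.0407 0.134 ] rot [1.000e-04 7.402e-01 6.724e-01 2.000e-04] F [-1.4  0.  -0.9] op 0.203 q [-0.16  0.13  1.88  0.    1.13 -0.06]
```

View pics/w9.png

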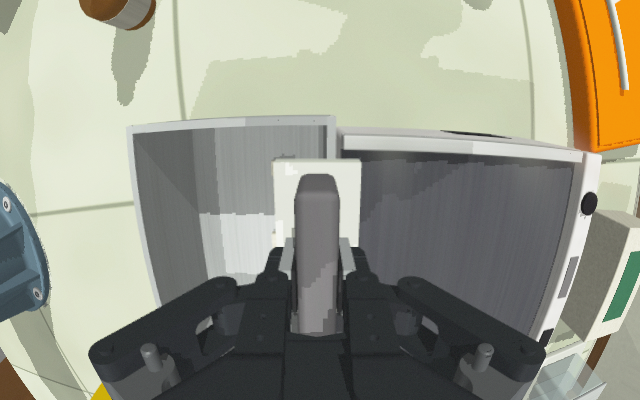

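Lift and look to verify the plate and tub.

{"op": "step_arm", "data": {
  "targets": "0 0 -50 0 0 0; -60 20 -100 0 0 0; -100 40 -130 0 0 0; -140 40 -130 0 0 0; -140 40 -130 0 0 0; -140 40 -130 0 0 0"
}}

```text
time_s: 11.92
eef_pos: [0.5246, -0.1023, 0.2634]
eef_rot: [-0.001, 0.74, 0.672, 0.0]
wrist_force: [0.4, 0.4, 0.4]
opening: 0.197
```

```bash
python3 - <<'E'
from h import *
obs();cam('wrist','w10.png');row(.594,-.328,.23,79.5)
c=cam('scene','s10.png')
E
```

```text
t 11.93 pos [ 0.5246 -0.1023  0.2634] rot [-6.000e-04  7.405e-01  6.721e-01  1.000e-04] F [0.4 0.4 0.4] op 0.197 q [-0.42  0.06  1.67  0.    1.41 -0.32]
ROW -218.7 90.8 33.0 -0.001 -0.001 0.088 | dist 239 ang 5.0
```

View pics/w10.png

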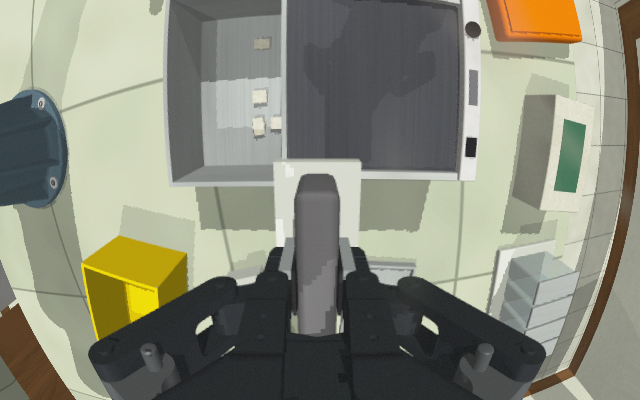

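View pics/s10.png

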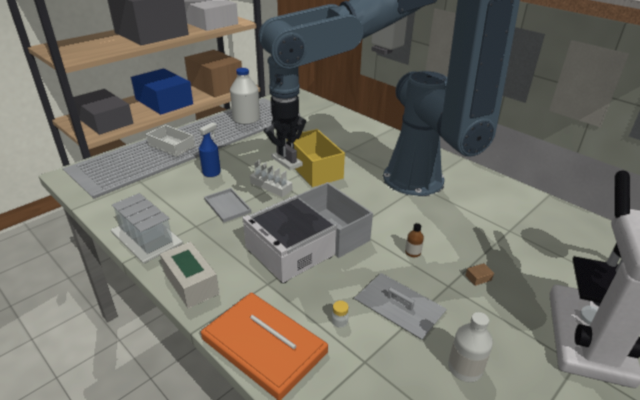

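{"op": "step_arm", "data": {
  "targets": "-218 91 33 0 0 0.088; -218 91 33 0 0 0.088; -218 91 33 0 0 0.088; -218 91 33 0 0 0.088; -218 91 33 0 0 0.088; -218 91 33 0 0 0.088; -218 91 33 0 0 0.088"
}}

```text
time_s: 12.9
eef_pos: [0.5949, -0.3263, 0.2314]
eef_rot: [0.0, 0.768, 0.64, 0.0]
wrist_force: [0.4, 0.7, -0.3]
opening: 0.204
```

```bash
python3 - <<'E'
from h import *
obs();cam('wrist','w11.png');row(.594,-.330,.028,79.5)
E
```

```text
t 12.9 pos [ 0.5949 -0.3263  0.2314] rot [1.000e-04 7.684e-01 6.400e-01 3.000e-04] F [ 0.4  0.7 -0.3] op 0.204 q [-0.68  0.41  1.32  0.    1.41 -0.49]
ROW -3.6 -0.4 203.6 0.001 -0.0 0.001 | dist 204 ang 0.1
```

View pics/w11.png

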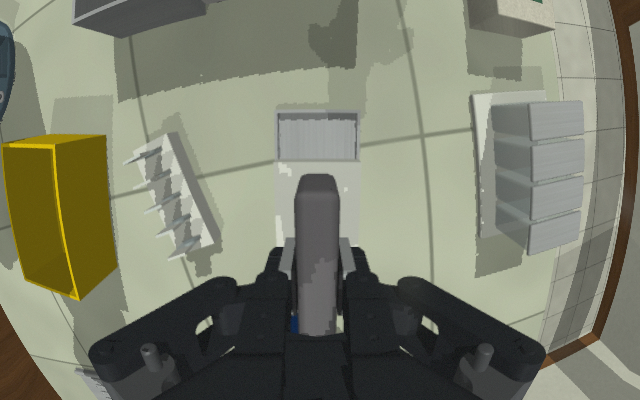

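{"op": "step_arm", "data": {
  "targets": "-4 0 60 0 0 0; -4 0 120 0 0 0; -4 0 160 0 0 0; -4 0 185 0 0 0; -4 0 197 0 0 0; -4 0 201 0 0 0; -4 0 202 0 0 0; -4 0 202 0 0 0"
}}

```text
time_s: 13.95
eef_pos: [0.5945, -0.3326, 0.0303]
eef_rot: [0.001, 0.769, 0.639, 0.0]
wrist_force: [-0.1, -0.2, -1.2]
opening: 0.202
```

```bash
python3 - <<'E'
from h import *
obs()
E
```

```text
t 13.95 pos [ 0.5945 -0.3326  0.0303] rot [1.100e-03 7.691e-01 6.392e-01 3.000e-04] F [-0.1 -0.2 -1.2] op 0.202 q [-0.68  0.63  1.44  0.    1.08 -0.5 ]
```

{"op": "step_arm", "data": {
  "targets": "0 0 2 0 0 0; 0 0 4 0 0 0; 0 0 4.5 0 0 0; 0 0 4.5 0 0 0"
}}

```text
time_s: 14.45
eef_pos: [0.5941, -0.3324, 0.0254]
eef_rot: [0.0, 0.769, 0.639, 0.0]
wrist_force: [-2.1, 1.8, 5.6]
opening: 0.202
```

{"op": "step_arm", "data": {
  "targets": "0 0 0 0 0 0; 0 0 0 0 0 0; 0 0 0 0 0 0; 0 0 -15 0 0 0; 0 0 -50 0 0 0; 0 0 -110 0 0 0; 0 0 -150 0 0 0; 0 0 -150 0 0 0",
  "grip": 50
}}

```text
time_s: 15.45
eef_pos: [0.5963, -0.3341, 0.1811]
eef_rot: [0.005, 0.769, 0.639, 0.001]
wrist_force: [1.0, 0.9, -0.3]
opening: 0.5
```

```bash
python3 - <<'E'
from h import *
obs();cam('wrist','w12.png');row(.41,-.32,.23,8.5);row(.43,-.32,.25,8.5)
E
```

```text
t 15.45 pos [ 0.5963 -0.3341  0.1811] rot [0.0051 0.769  0.6392 0.0011] F [ 1.   0.9 -0.3] op 0.5 q [-0.68  0.45  1.36  0.    1.32 -0.5 ]
ROW -21.1 -184.0 -53.0 0.006 -0.001 1.239 | dist 193 ang 71.0
ROW -17.5 -164.2 -72.9 0.006 -0.001 1.239 | dist 181 ang 71.0
```

View pics/w12.png

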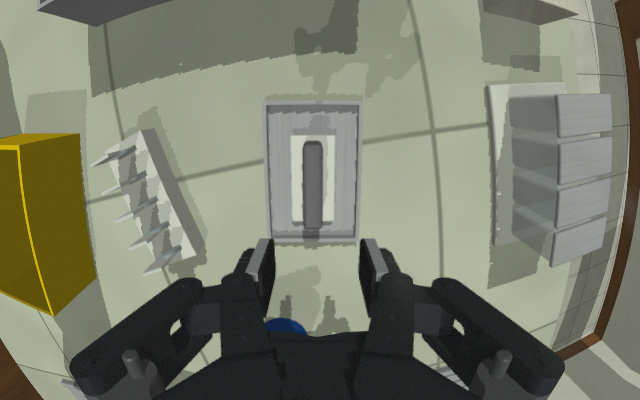

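```bash
python3 - <<'E'
from h import *
row(.4227,-.3792,.17,8.5)
E
```

```text
ROW -76.9 -160.9 7.3 0.006 -0.001 1.239 | dist 179 ang 71.0
```

{"op": "step_arm", "data": {
  "targets": "-10 -20 -40 0 0 0.18; -30 -60 -40 0 0 0.36; -50 -100 -40 0 0 0.54; -77 -161 -40 0 0 0.72; -77 -161 -30 0 0 0.9; -77 -161 -15 0.006 0 1.08; -77 -161 7 0.006 0 1.239; -77 -161 7 0.006 0 1.239",
  "grip": 20
}}

```text
time_s: 16.5
eef_pos: [0.4199, -0.3765, 0.1644]
eef_rot: [-0.005, 0.997, 0.074, -0.003]
wrist_force: [0.5, -0.2, -0.0]
opening: 0.201
```

```bash
python3 - <<'E'
from h import *
obs();cam('wrist','w13.png')
E
```

```text
t 16.5 pos [ 0.4199 -0.3765  0.1644] rot [-0.005   0.9972  0.0744 -0.0034] F [ 0.5 -0.2 -0. ] op 0.201 q [-0.94  0.23  1.69 -0.    1.23  0.48]
```

View pics/w13.png

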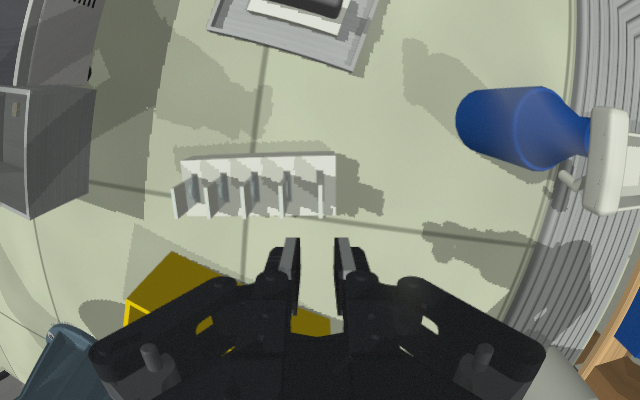

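```bash
python3 - <<'E'
from h import *
c=cam('wrist');
c0=dict(c);c0['xyz']=[0.312,-0.487,0.374];c0['orientation']=[0.8383,-0.1172,0.075,-0.5271]
for z in(.106,.13):
  for p in [(85,25),(215,145),(150,238),(38,120)]: print(z,np.round(at(c0,*p,z,True),3))
im=cv2.cvtColor(c['image'],4);cv2.imwrite('pics/w13c.png',cv2.resize(im[130:280,150:400],None,fx=3.2,fy=3.2,interpolation=2))
o=obs()
for s in [(.4031,-.2603),(.4076,-.2897),(.4126,-.3195),(.4175,-.3488),(.4227,-.3792)]: print(np.round(proj(c,(*s,.082),True),1), ((np.array(proj(c,(*s,.082),True))-[150,130])*3.2).round())
row(.4227,-.3792,.055,8.5)
E
```

```text
0.106 [ 0.309 -0.215  0.106]
0.106 [ 0.248 -0.416  0.106]
0.106 [ 0.129 -0.381  0.106]
0.106 [ 0.187 -0.181  0.106]
0.13 [ 0.309 -0.24   0.13 ]
0.13 [ 0.254 -0.422  0.13 ]
0.13 [ 0.145 -0.39   0.13 ]
0.13 [ 0.198 -0.208  0.13 ]
t 16.6 pos [ 0.4212 -0.378   0.167 ] rot [-0.0029  0.9971  0.0755 -0.0021] F [-0.7 -0.2  0.2] op 0.203 q [-0.94  0.23  1.68 -0.    1.23  0.48]
[175.6 203.4] [ 82. 235.]
[208.1 203.6] [186. 235.]
[243.9 203.2] [300. 234.]
[281.2 202.8] [420. 233.]
[321.3 202.1] [548. 231.]
ROW 1.7 2.1 111.9 -0.006 0.004 0.003 | dist 112 ang 0.4
```

View pics/w13c.png

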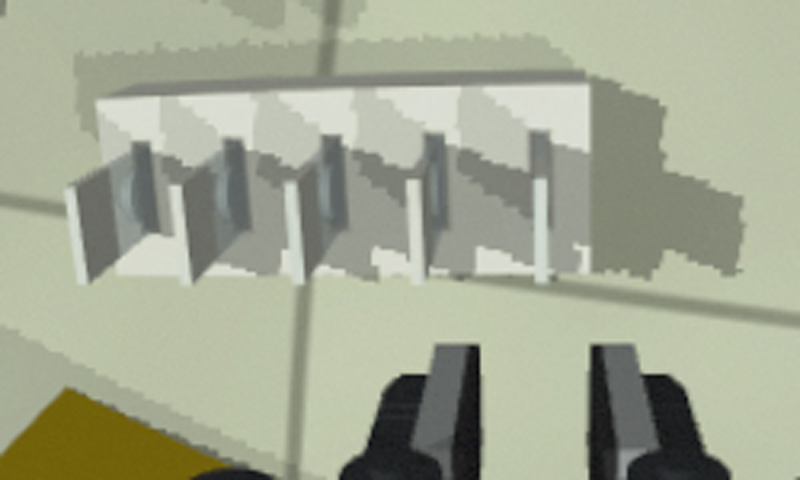

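{"op": "step_arm", "data": {
  "targets": "1.7 1 30 -0.006 0.004 0; 1.7 1 65 -0.006 0.004 0; 1.7 1 95 -0.006 0.004 0; 1.7 1 110 -0.006 0.004 0; 1.7 1 112 -0.006 0.004 0; 1.7 1 112 -0.006 0.004 0"
}}

```text
time_s: 17.35
eef_pos: [0.4234, -0.3795, 0.0566]
eef_rot: [0.001, 0.997, 0.074, 0.001]
wrist_force: [-0.7, -0.3, 0.3]
opening: 0.198
```

{"op": "step_arm", "data": {
  "targets": "0 0 0 0 0 0; 0 0 0 0 0 0; 0 0 0 0 0 0",
  "grip": 0
}}

```text
time_s: 17.73
eef_pos: [0.4234, -0.3787, 0.0568]
eef_rot: [0.001, 0.997, 0.074, 0.001]
wrist_force: [-1.5, 2.7, 4.6]
opening: 0.02
```

```bash
python3 - <<'E'
from h import *
obs();cam('wrist','w14.png')
E
```

```text
t 17.73 pos [ 0.4234 -0.3787  0.0568] rot [8.000e-04 9.973e-01 7.400e-02 1.000e-03] F [-1.5  2.7  4.6] op 0.02 q [-0.94  0.38  1.75  0.    1.01  0.48]
```

View pics/w14.png

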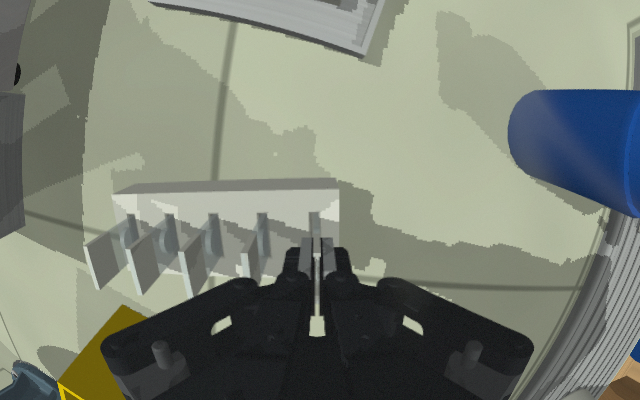

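{"op": "step_arm", "data": {
  "targets": "0 0 -10 0 0 0; 0 0 -30 0 0 0; 0 0 -60 0 0 0; 0 0 -100 0 0 0; 0 0 -145 0 0 0; 0 0 -145 0 0 0",
  "grip": 0
}}

```text
time_s: 18.52
eef_pos: [0.4245, -0.3811, 0.2061]
eef_rot: [0.005, 0.997, 0.074, 0.003]
wrist_force: [1.0, -0.2, 0.0]
opening: 0.021
```

```bash
python3 - <<'E'
from h import *
obs();cam('wrist','w15.png');row(.44,-.05,.20,-5.6);row(.44,-.05,.20,-5.6+0)
E
```

```text
t 18.52 pos [ 0.4245 -0.3811  0.2061] rot [0.005  0.9972 0.0739 0.0032] F [ 1.  -0.2  0. ] op 0.021 q [-0.94  0.19  1.65  0.    1.29  0.48]
ROW 64.9 -323.8 1.5 0.006 -0.004 0.246 | dist 330 ang 14.1
ROW 64.9 -323.8 1.5 0.006 -0.004 0.246 | dist 330 ang 14.1
```

View pics/w15.png

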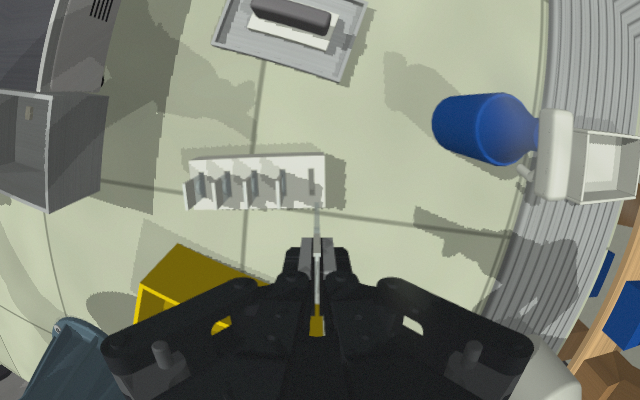

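```bash
cat >> h.py <<'E'
T=np.array([.4406,.0094])
def loc(x,y,a=-5.6):
    a=np.radians(a);return T+x*np.array([np.cos(a),np.sin(a)])+y*np.array([-np.sin(a),np.cos(a)])
S=[(.4031,-.2593),(.4076,-.2887),(.4126,-.3185),(.4177,-.3478),(.4227,-.3782)]
E
python3 - <<'E'
from h import *
p=loc(-.03,-.07);print(p);row(*p,.20,-5.6)
E
```

```text
[ 0.40391238 -0.05733843]
ROW 28.1 -321.9 1.4 0.006 -0.004 0.246 | dist 323 ang 14.1
```

{"op": "step_arm", "data": {
  "targets": "28 -322 1 0.006 -0.004 0.246; 28 -322 1 0.006 -0.004 0.246; 28 -322 1 0.006 -0.004 0.246; 28 -322 1 0.006 -0.004 0.246; 28 -322 1 0.006 -0.004 0.246; 28 -322 1 0.006 -0.004 0.246; 28 -322 1 0.006 -0.004 0.246; 28 -322 1 0.006 -0.004 0.246"
}}

```text
time_s: 19.58
eef_pos: [0.4031, -0.0572, 0.1988]
eef_rot: [-0.002, 0.999, -0.05, -0.002]
wrist_force: [-0.2, 0.1, -0.1]
opening: 0.024
```

```bash
python3 - <<'E'
from h import *
obs();cam('wrist','w16.png');row(*loc(-.03,-.07),.066,-5.6)
E
```

```text
t 19.57 pos [ 0.4031 -0.0572  0.1988] rot [-0.0021  0.9988 -0.0497 -0.0018] F [-0.2  0.1 -0.1] op 0.024 q [-0.44 -0.18  2.04  0.    1.29  1.23]
ROW 1.3 0.6 132.8 -0.004 0.004 -0.002 | dist 133 ang 0.4
```

View pics/w16.png

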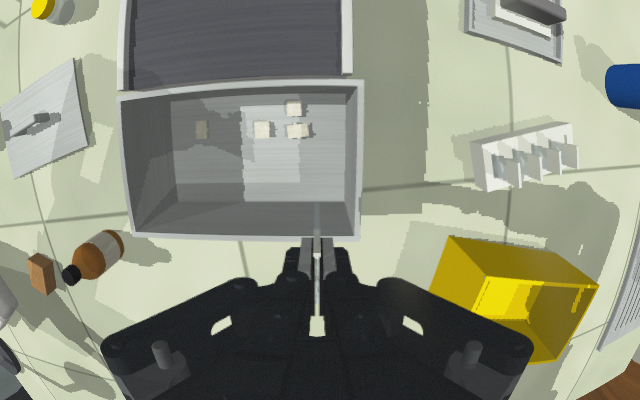

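{"op": "step_arm", "data": {
  "targets": "1.3 0 40 -0.004 0.004 0; 1.3 0 80 -0.004 0.004 0; 1.3 0 110 -0.004 0.004 0; 1.3 0 128 -0.004 0.004 0; 1.3 0 133 -0.004 0.004 0; 1.3 0 133 -0.004 0.004 0"
}}

```text
time_s: 20.38
eef_pos: [0.404, -0.0561, 0.066]
eef_rot: [-0.0, 0.999, -0.05, 0.0]
wrist_force: [0.1, -1.1, -0.2]
opening: 0.021
```

{"op": "step_arm", "data": {
  "targets": "0 0 3 0 0 0; 0 0 5 0 0 0; 0 0 5 0 0 0"
}}

```text
time_s: 20.75
eef_pos: [0.404, -0.0554, 0.0612]
eef_rot: [-0.0, 0.999, -0.049, 0.0]
wrist_force: [-0.7, -0.4, -0.1]
opening: 0.021
```

```bash
python3 - <<'E'
from h import *
obs();cam('wrist','w17.png');cam('scene','s17.png')
E
```

```text
t 20.75 pos [ 0.404  -0.0554  0.0612] rot [-1.000e-04  9.988e-01 -4.900e-02  5.000e-04] F [-0.7 -0.4 -0.1] op 0.021 q [-0.43  0.05  2.14  0.    0.94  1.24]
```

View pics/w17.png

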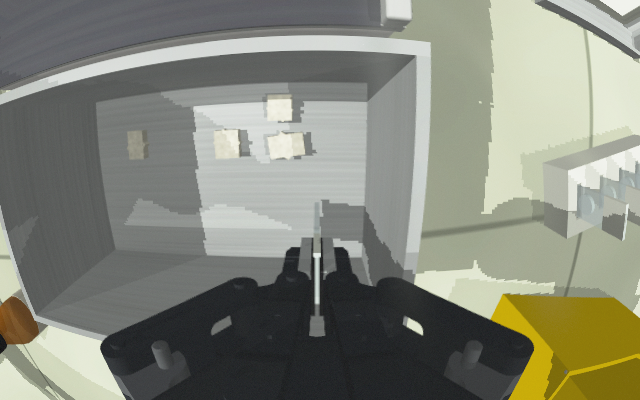

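{"op": "step_arm", "data": {
  "targets": "0 0 2 0 0 0; 0 0 2 0 0 0; 0 0 -10 0 0 0; 0 0 -40 0 0 0; 0 0 -90 0 0 0; 0 0 -140 0 0 0; 0 0 -140 0 0 0",
  "grip": 20
}}

```text
time_s: 21.72
eef_pos: [0.4065, -0.0568, 0.2053]
eef_rot: [0.002, 0.999, -0.049, 0.005]
wrist_force: [0.4, 0.1, -0.5]
opening: 0.201
```

```bash
python3 - <<'E'
from h import *
obs();cam('wrist','w18.png');row(*S[3],.18,8.5)
E
```

```text
t 21.73 pos [ 0.4065 -0.0568  0.2053] rot [ 0.0016  0.9988 -0.0491  0.0045] F [ 0.4  0.1 -0.5] op 0.201 q [-0.43 -0.19  2.03  0.    1.29  1.24]
ROW 41.2 289.0 23.4 0.002 -0.005 -0.247 | dist 293 ang 14.1
```

View pics/w18.png

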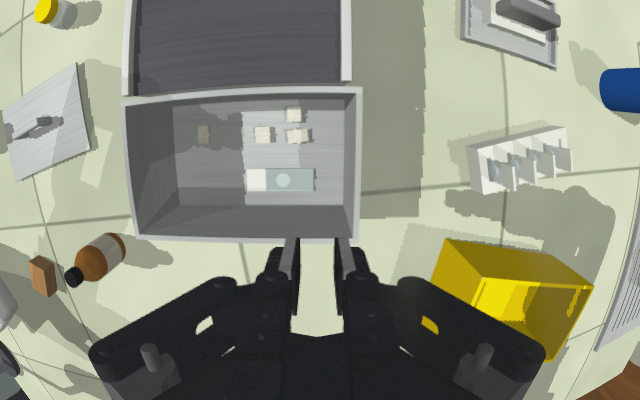

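{"op": "step_arm", "data": {
  "targets": "41 289 23 0.002 -0.005 -0.247; 41 289 23 0.002 -0.005 -0.247; 41 289 23 0.002 -0.005 -0.247; 41 289 23 0.002 -0.005 -0.247; 41 289 23 0.002 -0.005 -0.247; 41 289 23 0.002 -0.005 -0.247; 41 289 23 0.002 -0.005 -0.247; 41 289 23 0.002 -0.005 -0.247"
}}

```text
time_s: 22.78
eef_pos: [0.4161, -0.3455, 0.1773]
eef_rot: [-0.002, 0.997, 0.075, -0.002]
wrist_force: [0.3, -0.4, -0.4]
opening: 0.197
```

```bash
python3 - <<'E'
from h import *
o=obs();c=cam('wrist')
im=cv2.cvtColor(c['image'],4);cv2.imwrite('pics/w19c.png',cv2.resize(im[110:280,150:400],None,fx=3.2,fy=3.2,interpolation=2))
for s in S: print(((np.array(proj(c,(*s,.082),True))-[150,110])*3.2).round())
row(*S[3],.055,8.5)
E
```

```text
t 22.77 pos [ 0.4161 -0.3455  0.1773] rot [-0.0019  0.9972  0.075  -0.0025] F [ 0.3 -0.4 -0.4] op 0.197 q [-0.91  0.16  1.74 -0.    1.24  0.51]
[204. 288.]
[313. 288.]
[430. 286.]
[548. 284.]
[670. 282.]
ROW 1.6 2.8 122.6 -0.003 0.004 0.002 | dist 123 ang 0.3
```

View pics/w19c.png

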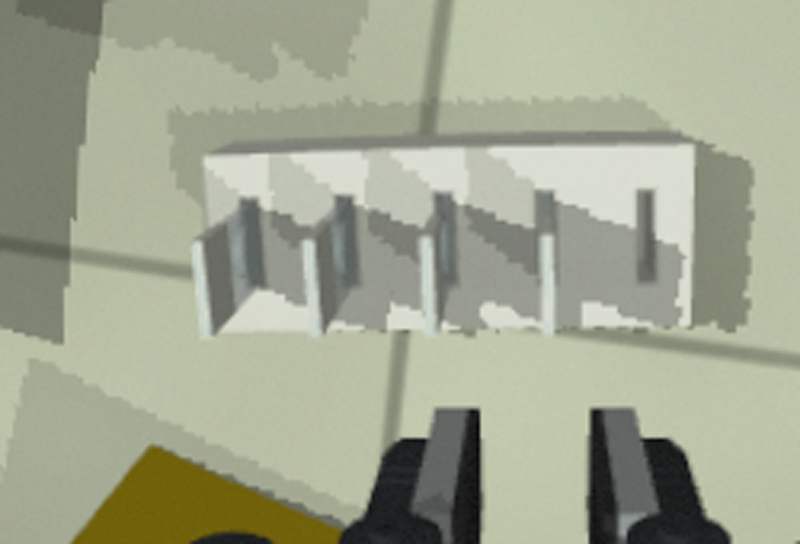

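{"op": "step_arm", "data": {
  "targets": "0.5 0.5 40 0 0 0; 0.5 0.5 75 0 0 0; 0.5 0.5 105 0 0 0; 0.5 0.5 120 0 0 0; 0.5 0.5 125 0 0 0; 0.5 0.5 125 0 0 0"
}}

```text
time_s: 23.58
eef_pos: [0.4167, -0.3474, 0.0536]
eef_rot: [-0.001, 0.997, 0.075, -0.002]
wrist_force: [-0.1, 0.8, -0.3]
opening: 0.197
```

{"op": "step_arm", "data": {
  "targets": "0 0 0 0 0 0; 0 0 0 0 0 0; 0 0 0 0 0 0",
  "grip": 0
}}

```text
time_s: 23.95
eef_pos: [0.4169, -0.3479, 0.0541]
eef_rot: [-0.0, 0.997, 0.074, -0.001]
wrist_force: [-0.6, 1.1, 5.4]
opening: 0.026
```

{"op": "step_arm", "data": {
  "targets": "0 0 -10 0 0 0; 0 0 -30 0 0 0; 0 0 -60 0 0 0; 0 0 -100 0 0 0; 0 0 -145 0 0 0; 0 0 -145 0 0 0; 0 0 -145 0 0 0"
}}

```text
time_s: 24.82
eef_pos: [0.4166, -0.3472, 0.1976]
eef_rot: [-0.001, 0.997, 0.074, -0.002]
wrist_force: [-0.1, 0.2, -0.6]
opening: 0.024
```

```bash
python3 - <<'E'
from h import *
obs();cam('wrist','w20.png');row(*loc(-.03,.06),.20,-5.6)
E
```

```text
t 24.82 pos [ 0.4166 -0.3472  0.1976] rot [-0.0015  0.9972  0.0743 -0.0022] F [-0.1  0.2 -0.6] op 0.024 q [-0.91  0.14  1.72 -0.    1.28  0.51]
ROW 62.4 -414.2 -1.6 -0.004 0.006 0.246 | dist 419 ang 14.1
```

View pics/w20.png

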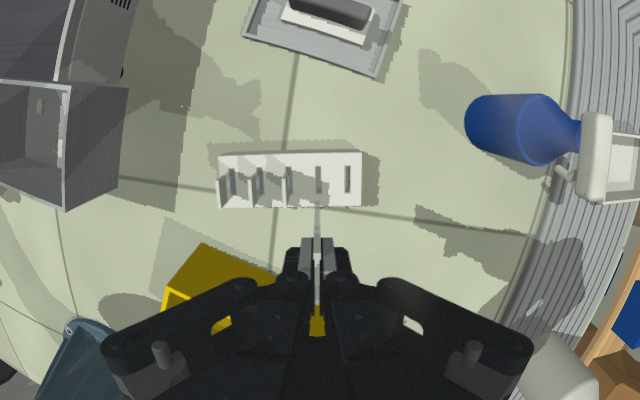

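```bash
python3 - <<'E'
from h import *
row(*loc(-.03,.018),.20,-5.6)
E
```

```text
ROW 52.1 -373.4 -1.7 -0.004 0.006 0.246 | dist 377 ang 14.1
```

{"op": "step_arm", "data": {
  "targets": "52 -373 -2 -0.004 0.006 0.246; 52 -373 -2 -0.004 0.006 0.246; 52 -373 -2 -0.004 0.006 0.246; 52 -373 -2 -0.004 0.006 0.246; 52 -373 -2 -0.004 0.006 0.246; 52 -373 -2 -0.004 0.006 0.246; 52 -373 -2 -0.004 0.006 0.246; 52 -373 -2 -0.004 0.006 0.246"
}}

```text
time_s: 25.88
eef_pos: [0.4124, 0.0291, 0.1998]
eef_rot: [0.001, 0.999, -0.048, -0.0]
wrist_force: [-0.7, -0.2, -0.0]
opening: 0.025
```

```bash
python3 - <<'E'
from h import *
obs();cam('wrist','w21.png');row(*loc(-.03,.018),.060,-5.6)
E
```

```text
t 25.88 pos [0.4124 0.0291 0.1998] rot [ 8.000e-04  9.989e-01 -4.780e-02 -1.000e-04] F [-0.7 -0.2 -0. ] op 0.025 q [-0.22 -0.17  2.02 -0.    1.29  1.45]
ROW -0.4 -2.1 139.9 0.002 -0.0 0.0 | dist 140 ang 0.1
```

View pics/w21.png

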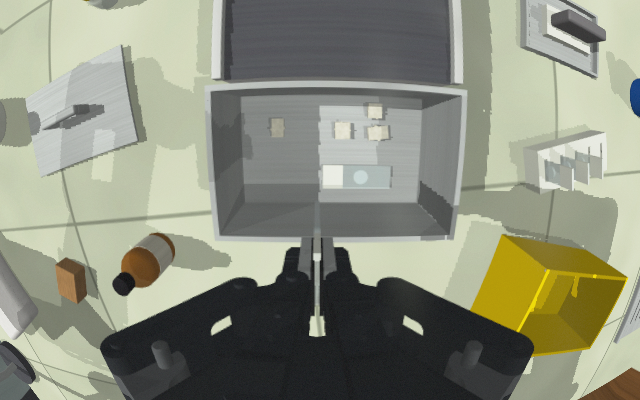

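{"op": "step_arm", "data": {
  "targets": "0 -3 40 0 0 0; 0 -3 80 0 0 0; 0 -3 115 0 0 0; 0 -3 132 0 0 0; 0 -3 140 0 0 0; 0 -3 140 0 0 0"
}}

```text
time_s: 26.68
eef_pos: [0.4135, 0.0308, 0.0604]
eef_rot: [0.001, 0.999, -0.05, 0.0]
wrist_force: [0.6, -0.6, -0.3]
opening: 0.02
```

{"op": "step_arm", "data": {
  "targets": "0 0 3 0 0 0; 0 0 3 0 0 0; 0 0 3 0 0 0; 0 0 -10 0 0 0; 0 0 -40 0 0 0; 0 0 -90 0 0 0; 0 0 -140 0 0 0; 0 0 -140 0 0 0",
  "grip": 20
}}

```text
time_s: 27.68
eef_pos: [0.4164, 0.0316, 0.206]
eef_rot: [0.002, 0.999, -0.048, 0.006]
wrist_force: [1.1, -0.0, 0.1]
opening: 0.193
```

```bash
python3 - <<'E'
from h import *
obs();cam('wrist','w22.png');row(*S[2],.18,8.5)
E
```

```text
t 27.68 pos [0.4164 0.0316 0.206 ] rot [ 0.0016  0.9988 -0.0483  0.0059] F [ 1.1 -0.   0.1] op 0.193 q [-0.21 -0.17  2.02 -0.    1.29  1.46]
ROW 31.6 348.9 24.3 0.003 -0.007 -0.245 | dist 351 ang 14.1
```

View pics/w22.png

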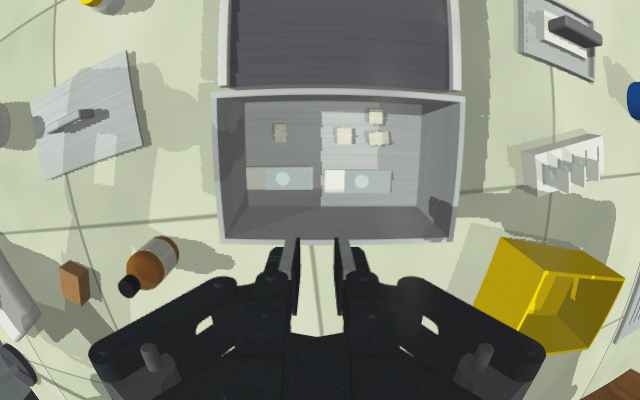

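{"op": "step_arm", "data": {
  "targets": "32 348 22 0 -0.004 -0.245; 32 348 22 0 -0.004 -0.245; 32 348 22 0 -0.004 -0.245; 32 348 22 0 -0.004 -0.245; 32 348 22 0 -0.004 -0.245; 32 348 22 0 -0.004 -0.245; 32 348 22 0 -0.004 -0.245; 32 348 22 0 -0.004 -0.245"
}}

```text
time_s: 28.72
eef_pos: [0.4106, -0.3163, 0.1779]
eef_rot: [-0.001, 0.997, 0.074, -0.002]
wrist_force: [0.5, -1.1, -0.9]
opening: 0.201
```

```bash
python3 - <<'E'
from h import *
o=obs();c=cam('wrist')
im=cv2.cvtColor(c['image'],4);cv2.imwrite('pics/w23c.png',cv2.resize(im[110:280,150:400],None,fx=3.2,fy=3.2,interpolation=2))
for s in S[:3]: print(((np.array(proj(c,(*s,.082),True))-[150,110])*3.2).round())
row(*S[2],.054,8.5)
E
```

```text
t 28.73 pos [ 0.4106 -0.3163  0.1779] rot [-7.000e-04  9.973e-01  7.360e-02 -2.100e-03] F [ 0.5 -1.1 -0.9] op 0.201 q [-0.88  0.11  1.8  -0.    1.23  0.54]
[312. 285.]
[427. 284.]
[547. 282.]
ROW 1.7 2.9 124.2 -0.001 0.004 -0.0 | dist 124 ang 0.2
```

View pics/w23c.png

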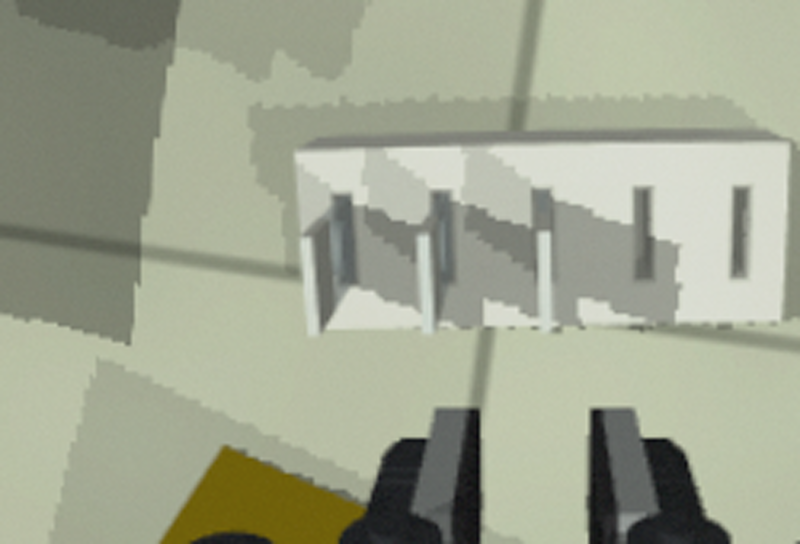

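{"op": "step_arm", "data": {
  "targets": "1 1 40 0 0 0; 1 1 75 0 0 0; 1 1 105 0 0 0; 1 1 120 0 0 0; 1 1 125 0 0 0; 1 1 125 0 0 0"
}}

```text
time_s: 29.52
eef_pos: [0.4127, -0.3186, 0.0549]
eef_rot: [0.001, 0.997, 0.074, -0.001]
wrist_force: [-0.6, -0.6, -0.4]
opening: 0.204
```

{"op": "step_arm", "data": {
  "targets": "0 0 0 0 0 0; 0 0 0 0 0 0; 0 0 0 0 0 0",
  "grip": 0
}}

```text
time_s: 29.9
eef_pos: [0.4129, -0.3192, 0.0555]
eef_rot: [0.002, 0.997, 0.074, -0.001]
wrist_force: [0.2, 0.3, 6.3]
opening: 0.02
```

{"op": "step_arm", "data": {
  "targets": "0 0 -10 0 0 0; 0 0 -30 0 0 0; 0 0 -60 0 0 0; 0 0 -100 0 0 0; 0 0 -145 0 0 0; 0 0 -145 0 0 0; 0 0 -145 0 0 0"
}}

```text
time_s: 30.78
eef_pos: [0.4123, -0.318, 0.1991]
eef_rot: [0.001, 0.997, 0.074, -0.001]
wrist_force: [0.2, 0.4, -0.6]
opening: 0.022
```

```bash
python3 - <<'E'
from h import *
obs();cam('wrist','w24.png');row(*loc(.0,-.068),.20,-5.6);row(*loc(.0,.018),.20,-5.6)
E
```

```text
t 30.77 pos [ 0.4123 -0.318   0.1991] rot [ 7.000e-04  9.973e-01  7.380e-02 -1.300e-03] F [ 0.2  0.4 -0.6] op 0.022 q [-0.88  0.09  1.77 -0.    1.28  0.54]
ROW 59.9 -253.3 -1.9 0.0 0.004 0.245 | dist 260 ang 14.1
ROW 80.8 -336.7 -1.9 0.0 0.004 0.245 | dist 346 ang 14.1
```

View pics/w24.png

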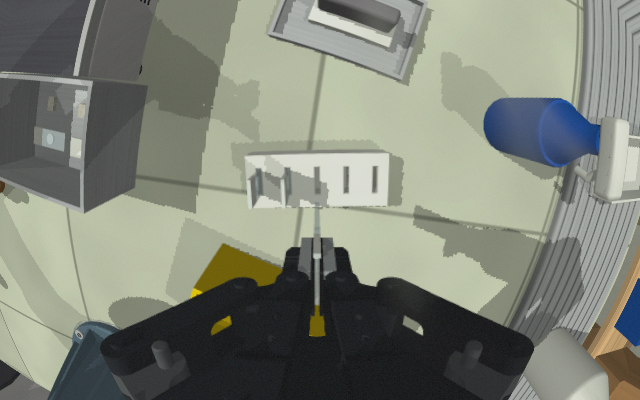

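{"op": "step_arm", "data": {
  "targets": "60 -253 -2 0 0.002 0.245; 60 -253 -2 0 0.002 0.245; 60 -253 -2 0 0.002 0.245; 60 -253 -2 0 0.002 0.245; 60 -253 -2 0 0.002 0.245; 60 -253 -2 0 0.002 0.245; 60 -253 -2 0 0.002 0.245; 60 -253 -2 0 0.002 0.245"
}}

```text
time_s: 31.82
eef_pos: [0.4347, -0.0605, 0.2006]
eef_rot: [0.001, 0.999, -0.05, -0.0]
wrist_force: [0.3, -0.7, 0.1]
opening: 0.021
```

```bash
python3 - <<'E'
from h import *
obs();row(*loc(-.0,-.068),.061,-5.6)
E
```

```text
t 31.82 pos [ 0.4347 -0.0605  0.2006] rot [ 8.000e-04  9.988e-01 -4.970e-02 -4.000e-04] F [ 0.3 -0.7  0.1] op 0.021 q [-0.41 -0.1   1.97 -0.    1.28  1.26]
ROW -0.8 -2.4 139.6 0.002 0.001 -0.002 | dist 140 ang 0.1
```

{"op": "step_arm", "data": {
  "targets": "-1 -2 40 0 0 0; -1 -2 80 0 0 0; -1 -2 115 0 0 0; -1 -2 132 0 0 0; -1 -2 140 0 0 0; -1 -2 140 0 0 0"
}}

```text
time_s: 32.58
eef_pos: [0.4338, -0.0579, 0.0607]
eef_rot: [0.001, 0.999, -0.049, -0.0]
wrist_force: [0.5, -0.6, 1.1]
opening: 0.019
```

{"op": "step_arm", "data": {
  "targets": "0 0 3 0 0 0; 0 0 3 0 0 0; 0 0 3 0 0 0; 0 0 -10 0 0 0; 0 0 -40 0 0 0; 0 0 -90 0 0 0; 0 0 -140 0 0 0; 0 0 -140 0 0 0",
  "grip": 20
}}

```text
time_s: 33.58
eef_pos: [0.4371, -0.0587, 0.2062]
eef_rot: [0.003, 0.999, -0.049, 0.005]
wrist_force: [-0.7, -0.3, -0.4]
opening: 0.199
```

```bash
python3 - <<'E'
from h import *
obs();cam('wrist','w25.png');row(*S[1],.18,8.5)
E
```

```text
t 33.58 pos [ 0.4371 -0.0587  0.2062] rot [ 0.0029  0.9988 -0.0487  0.005 ] F [-0.7 -0.3 -0.4] op 0.199 q [-0.4  -0.11  1.96 -0.    1.28  1.27]
ROW -5.4 232.2 24.4 0.004 -0.005 -0.246 | dist 234 ang 14.1
```

View pics/w25.png

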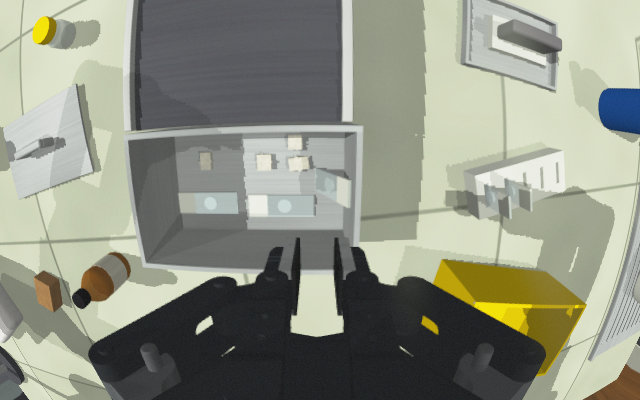

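{"op": "step_arm", "data": {
  "targets": "-5 231 22 0 -0.004 -0.245; -5 231 22 0 -0.004 -0.245; -5 231 22 0 -0.004 -0.245; -5 231 22 0 -0.004 -0.245; -5 231 22 0 -0.004 -0.245; -5 231 22 0 -0.004 -0.245; -5 231 22 0 -0.004 -0.245; -5 231 22 0 -0.004 -0.245"
}}

```text
time_s: 34.62
eef_pos: [0.4068, -0.2854, 0.1792]
eef_rot: [0.001, 0.997, 0.075, -0.002]
wrist_force: [0.6, -0.4, -0.5]
opening: 0.202
```

```bash
python3 - <<'E'
from h import *
o=obs();c=cam('wrist')
im=cv2.cvtColor(c['image'],4);cv2.imwrite('pics/w26c.png',cv2.resize(im[110:280,150:400],None,fx=3.2,fy=3.2,interpolation=2))
for s in S[:2]: print(((np.array(proj(c,(*s,.082),True))-[150,110])*3.2).round())
row(*S[1],.055,8.5)
E
```

```text
t 34.62 pos [ 0.4068 -0.2854  0.1792] rot [ 7.000e-04  9.972e-01  7.470e-02 -2.200e-03] F [ 0.6 -0.4 -0.5] op 0.202 q [-0.85  0.06  1.85 -0.    1.23  0.57]
[432. 286.]
[549. 285.]
ROW 0.8 3.0 124.3 0.001 0.004 0.001 | dist 124 ang 0.3
```

View pics/w26c.png

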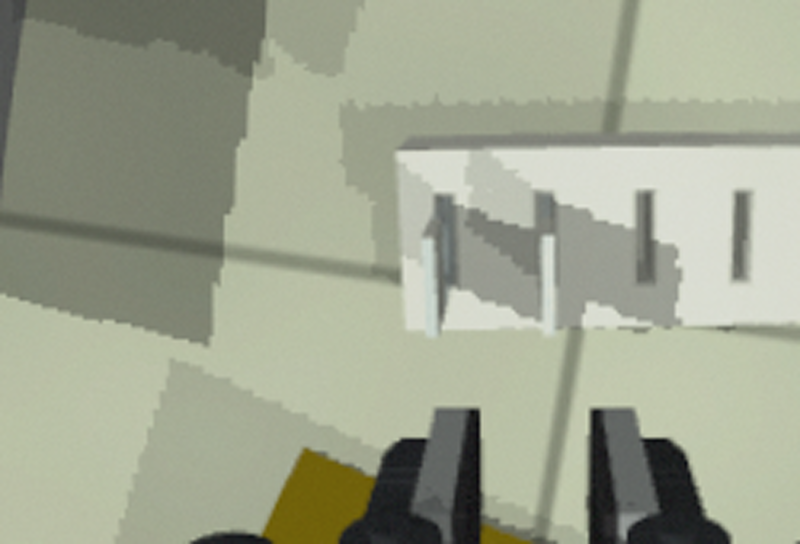

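{"op": "step_arm", "data": {
  "targets": "0.5 1.5 40 0 0 0; 0.5 1.5 75 0 0 0; 0.5 1.5 105 0 0 0; 0.5 1.5 120 0 0 0; 0.5 1.5 125 0 0 0; 0.5 1.5 125 0 0 0"
}}

```text
time_s: 35.42
eef_pos: [0.4071, -0.2885, 0.0548]
eef_rot: [0.001, 0.997, 0.074, -0.002]
wrist_force: [0.2, 0.4, 0.6]
opening: 0.202
```

{"op": "step_arm", "data": {
  "targets": "0 0 0 0 0 0; 0 0 0 0 0 0; 0 0 0 0 0 0",
  "grip": 0
}}

```text
time_s: 35.8
eef_pos: [0.4074, -0.2889, 0.0554]
eef_rot: [0.002, 0.997, 0.074, -0.002]
wrist_force: [-0.7, 0.4, 6.6]
opening: 0.02
```

{"op": "step_arm", "data": {
  "targets": "0 0 -10 0 0 0; 0 0 -30 0 0 0; 0 0 -60 0 0 0; 0 0 -100 0 0 0; 0 0 -145 0 0 0; 0 0 -145 0 0 0; 0 0 -145 0 0 0"
}}

```text
time_s: 36.67
eef_pos: [0.407, -0.2876, 0.1989]
eef_rot: [0.001, 0.997, 0.074, -0.002]
wrist_force: [-0.2, 0.4, 0.2]
opening: 0.017
```

```bash
python3 - <<'E'
from h import *
obs();cam('wrist','w27.png');row(*loc(.0,.018),.20,-5.6)
E
```

```text
t 36.67 pos [ 0.407  -0.2876  0.1989] rot [ 5.000e-04  9.973e-01  7.380e-02 -2.400e-03] F [-0.2  0.4  0.2] op 0.017 q [-0.85  0.04  1.83 -0.    1.27  0.57]
ROW 81.6 -305.9 -2.1 0.0 0.006 0.246 | dist 317 ang 14.1
```

View pics/w27.png

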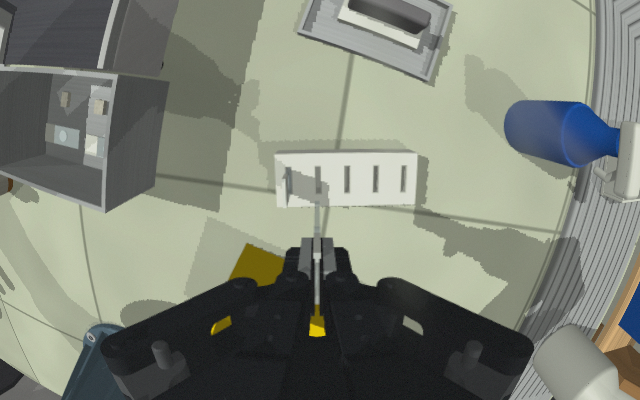

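{"op": "step_arm", "data": {
  "targets": "81 -306 -2 0 0.004 0.245; 81 -306 -2 0 0.004 0.245; 81 -306 -2 0 0.004 0.245; 81 -306 -2 0 0.004 0.245; 81 -306 -2 0 0.004 0.245; 81 -306 -2 0 0.004 0.245; 81 -306 -2 0 0.004 0.245; 81 -306 -2 0 0.004 0.245"
}}

```text
time_s: 37.72
eef_pos: [0.4421, 0.0254, 0.1999]
eef_rot: [0.001, 0.999, -0.049, -0.001]
wrist_force: [0.1, -0.9, -0.3]
opening: 0.021
```

```bash
python3 - <<'E'
from h import *
obs();row(*loc(-.0,.018),.061,-5.6);cam('wrist','w28.png')
E
```

```text
t 37.73 pos [0.4421 0.0254 0.1999] rot [ 9.000e-04  9.988e-01 -4.940e-02 -8.000e-04] F [ 0.1 -0.9 -0.3] op 0.021 q [-0.21 -0.09  1.96 -0.    1.28  1.46]
ROW 0.3 -2.2 138.9 0.002 0.001 -0.001 | dist 139 ang 0.2
```

View pics/w28.png

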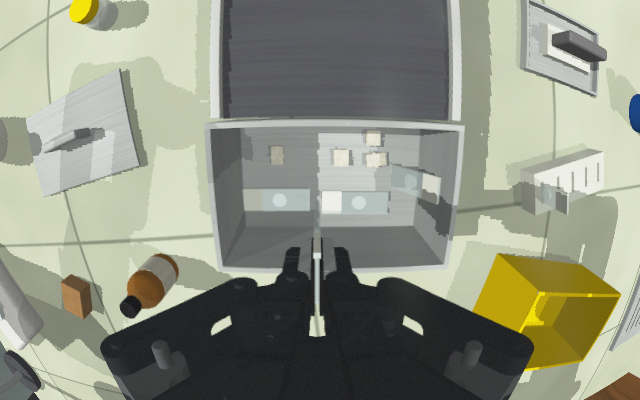

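{"op": "step_arm", "data": {
  "targets": "0 -2 40 0 0 0; 0 -2 80 0 0 0; 0 -2 115 0 0 0; 0 -2 132 0 0 0; 0 -2 139 0 0 0; 0 -2 139 0 0 0"
}}

```text
time_s: 38.52
eef_pos: [0.4425, 0.0276, 0.0614]
eef_rot: [0.001, 0.999, -0.049, -0.0]
wrist_force: [-0.0, -0.4, -0.5]
opening: 0.02
```

{"op": "step_arm", "data": {
  "targets": "0 0 3 0 0 0; 0 0 3 0 0 0; 0 0 3 0 0 0; 0 0 -10 0 0 0; 0 0 -40 0 0 0; 0 0 -90 0 0 0; 0 0 -140 0 0 0; 0 0 -140 0 0 0",
  "grip": 20
}}

```text
time_s: 39.52
eef_pos: [0.4456, 0.0282, 0.2069]
eef_rot: [0.002, 0.999, -0.048, 0.005]
wrist_force: [-0.1, -0.4, -1.4]
opening: 0.196
```

```bash
python3 - <<'E'
from h import *
obs();cam('wrist','w29.png');row(*S[0],.18,8.5)
E
```

```text
t 39.52 pos [0.4456 0.0282 0.2069] rot [ 0.0016  0.9988 -0.0484  0.0049] F [-0.1 -0.4 -1.4] op 0.196 q [-0.2  -0.1   1.95 -0.    1.28  1.47]
ROW -13.1 290.3 24.9 0.003 -0.005 -0.245 | dist 292 ang 14.1
```

View pics/w29.png

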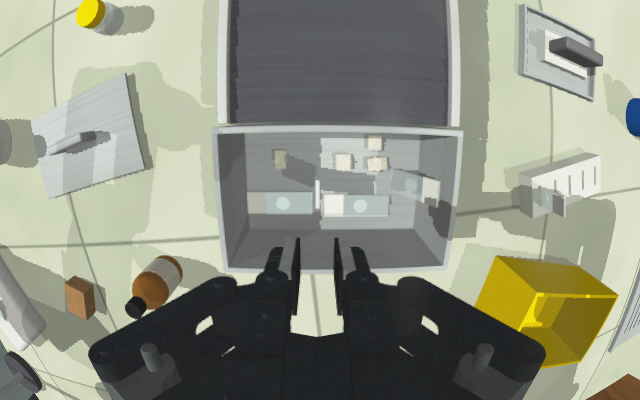

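{"op": "step_arm", "data": {
  "targets": "-13 290 22 0 -0.004 -0.245; -13 290 22 0 -0.004 -0.245; -13 290 22 0 -0.004 -0.245; -13 290 22 0 -0.004 -0.245; -13 290 22 0 -0.004 -0.245; -13 290 22 0 -0.004 -0.245; -13 290 22 0 -0.004 -0.245; -13 290 22 0 -0.004 -0.245"
}}

```text
time_s: 40.58
eef_pos: [0.4015, -0.2572, 0.1795]
eef_rot: [0.0, 0.997, 0.075, -0.003]
wrist_force: [0.5, 0.1, -0.3]
opening: 0.196
```

```bash
python3 - <<'E'
from h import *
o=obs();c=cam('wrist')
im=cv2.cvtColor(c['image'],4);cv2.imwrite('pics/w30c.png',cv2.resize(im[110:280,150:400],None,fx=3.2,fy=3.2,interpolation=2))
for s in S[:1]: print(((np.array(proj(c,(*s,.082),True))-[150,110])*3.2).round())
row(*S[0],.055,8.5)
E
```

```text
t 40.58 pos [ 0.4015 -0.2572  0.1795] rot [ 2.000e-04  9.972e-01  7.460e-02 -2.500e-03] F [ 0.5  0.1 -0.3] op 0.196 q [-0.82  0.02  1.9  -0.    1.23  0.61]
[545. 281.]
ROW 1.7 2.1 124.8 0.001 0.005 0.001 | dist 125 ang 0.3
```

View pics/w30c.png

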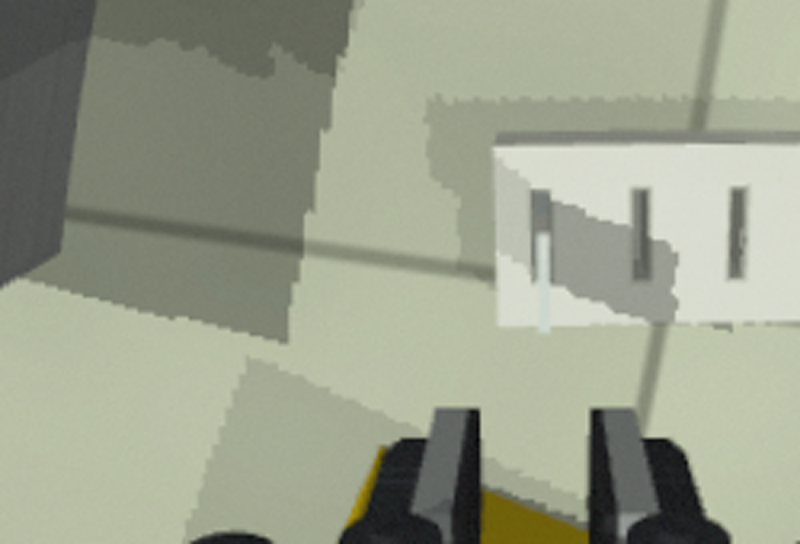

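{"op": "step_arm", "data": {
  "targets": "1 1 40 0 0 0; 1 1 75 0 0 0; 1 1 105 0 0 0; 1 1 120 0 0 0; 1 1 125 0 0 0; 1 1 125 0 0 0"
}}

```text
time_s: 41.38
eef_pos: [0.4026, -0.26, 0.0555]
eef_rot: [0.001, 0.997, 0.074, -0.002]
wrist_force: [0.9, -0.2, 0.2]
opening: 0.198
```

{"op": "step_arm", "data": {
  "targets": "0 0 0 0 0 0; 0 0 0 0 0 0; 0 0 0 0 0 0",
  "grip": 0
}}

```text
time_s: 41.75
eef_pos: [0.4028, -0.2603, 0.0561]
eef_rot: [0.001, 0.997, 0.074, -0.002]
wrist_force: [-0.5, 1.6, 6.4]
opening: 0.019
```

{"op": "step_arm", "data": {
  "targets": "0 0 -10 0 0 0; 0 0 -30 0 0 0; 0 0 -60 0 0 0; 0 0 -100 0 0 0; 0 0 -145 0 0 0; 0 0 -145 0 0 0; 0 0 -145 0 0 0"
}}

```text
time_s: 42.62
eef_pos: [0.4025, -0.2594, 0.1999]
eef_rot: [0.001, 0.997, 0.074, -0.002]
wrist_force: [-1.2, -0.0, -1.1]
opening: 0.021
```

```bash
python3 - <<'E'
from h import *
obs();cam('wrist','w31.png');row(*loc(.0,.068),.21,-5.6)
E
```

```text
t 42.62 pos [ 0.4025 -0.2594  0.1999] rot [ 8.000e-04  9.973e-01  7.380e-02 -2.200e-03] F [-1.2 -0.  -1.1] op 0.021 q [-0.82 -0.    1.87 -0.    1.27  0.61]
ROW 94.0 -325.8 -11.4 0.001 0.006 0.245 | dist 339 ang 14.1
```

View pics/w31.png

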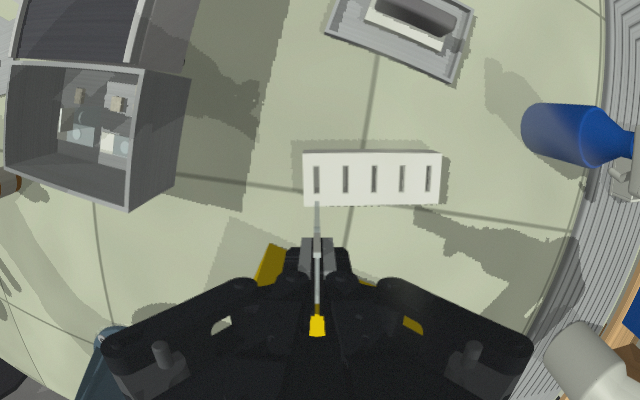

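{"op": "step_arm", "data": {
  "targets": "94 -326 -12 0 0.004 0.245; 94 -326 -12 0 0.004 0.245; 94 -326 -12 0 0.004 0.245; 94 -326 -12 0 0.004 0.245; 94 -326 -12 0 0.004 0.245; 94 -326 -12 0 0.004 0.245; 94 -326 -12 0 0.004 0.245; 94 -326 -12 0 0.004 0.245"
}}

```text
time_s: 43.68
eef_pos: [0.447, 0.0763, 0.21]
eef_rot: [0.001, 0.999, -0.048, -0.001]
wrist_force: [-0.4, 0.4, 0.8]
opening: 0.018
```

```bash
python3 - <<'E'
from h import *
obs();row(*loc(-.0,.068),.062,-5.6);cam('wrist','w32.png')
E
```

```text
t 43.67 pos [0.447  0.0763 0.21  ] rot [ 0.001   0.9988 -0.0485 -0.0013] F [-0.4  0.4  0.8] op 0.018 q [-0.09 -0.08  1.92 -0.    1.3   1.58]
ROW 0.5 -1.1 148.0 0.002 0.003 0.001 | dist 148 ang 0.2
```

View pics/w32.png

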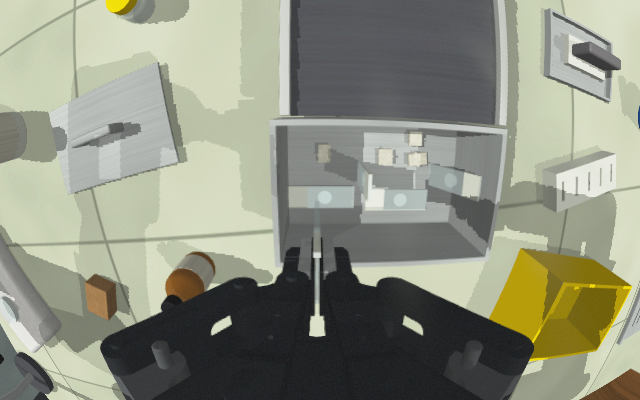

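{"op": "step_arm", "data": {
  "targets": "0 -1 40 0 0 0; 0 -1 80 0 0 0; 0 -1 115 0 0 0; 0 -1 138 0 0 0; 0 -1 148 0 0 0; 0 -1 148 0 0 0"
}}

```text
time_s: 44.48
eef_pos: [0.4475, 0.0768, 0.0629]
eef_rot: [0.001, 0.999, -0.049, -0.001]
wrist_force: [-0.2, 1.5, -0.0]
opening: 0.022
```

{"op": "step_arm", "data": {
  "targets": "0 0 3 0 0 0; 0 0 3 0 0 0; 0 0 3 0 0 0; 0 0 -10 0 0 0; 0 0 -40 0 0 0; 0 0 -90 0 0 0; 0 0 -140 0 0 0; 0 0 -140 0 0 0",
  "grip": 20
}}

```text
time_s: 45.48
eef_pos: [0.4513, 0.0778, 0.2089]
eef_rot: [0.001, 0.999, -0.048, 0.006]
wrist_force: [0.7, 0.1, 0.5]
opening: 0.2
```

```bash
python3 - <<'E'
from h import *
obs();cam('wrist','w33.png');row(.53,.26,.25,95)
E
```

```text
t 45.48 pos [0.4513 0.0778 0.2089] rot [ 9.000e-04  9.988e-01 -4.840e-02  5.500e-03] F [0.7 0.1 0.5] op 0.2 q [-0.09 -0.07  1.92 -0.    1.28  1.58]
ROW 62.6 -189.0 -43.5 0.007 -0.004 -1.755 | dist 204 ang 100.6
```

View pics/w33.png

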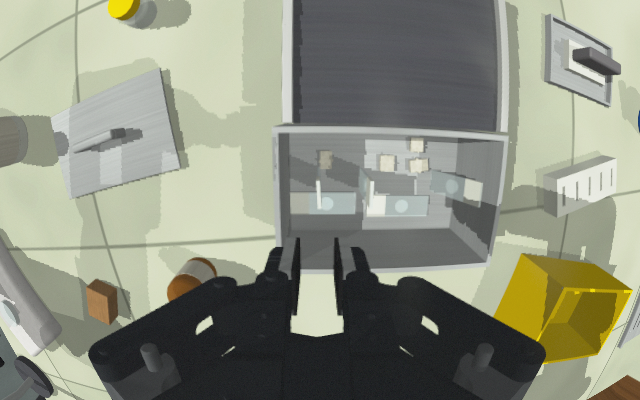

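{"op": "step_arm", "data": {
  "targets": "10 -25 -30 0 0 -0.18; 20 -50 -43 0 0 -0.36; 30 -80 -43 0 0 -0.54; 40 -110 -43 0 0 -0.72; 50 -140 -43 0 0 -0.9; 62 -170 -43 0 0 -1.08; 62 -189 -43 0 0 -1.26; 62 -189 -43 0 0 -1.44",
  "grip": 50
}}

```text
time_s: 46.52
eef_pos: [0.527, 0.2613, 0.2442]
eef_rot: [-0.0, 0.78, 0.625, -0.002]
wrist_force: [-0.3, -0.2, -0.1]
opening: 0.499
```

```bash
python3 - <<'E'
from h import *
obs();row(.53,.28,.25,95.5)
E
```

```text
t 46.52 pos [0.527  0.2613 0.2442] rot [-2.000e-04  7.805e-01  6.252e-01 -1.700e-03] F [-0.3 -0.2 -0.1] op 0.499 q [ 0.26  0.2   1.56 -0.    1.39  0.48]
ROW 18.9 -1.2 -5.9 -0.003 0.002 -0.316 | dist 20 ang 18.1
```

{"op": "step_arm", "data": {
  "targets": "10 0 -5 0 0 -0.16; 19 0 -5 0 0 -0.316; 19 0 -5 0 0 -0.316; 19 0 -5 0 0 -0.316"
}}

```text
time_s: 47.02
eef_pos: [0.5317, 0.2782, 0.2499]
eef_rot: [0.0, 0.676, 0.737, -0.001]
wrist_force: [-0.7, 0.3, 0.7]
opening: 0.501
```

```bash
python3 - <<'E'
from h import *
obs();cam('wrist','w34.png');cam('top','t34.png')
E
```

```text
t 47.02 pos [0.5317 0.2782 0.2499] rot [ 0.      0.6764  0.7366 -0.0014] F [-0.7  0.3  0.7] op 0.501 q [ 0.29  0.22  1.52 -0.    1.4   0.2 ]
```

View pics/w34.png

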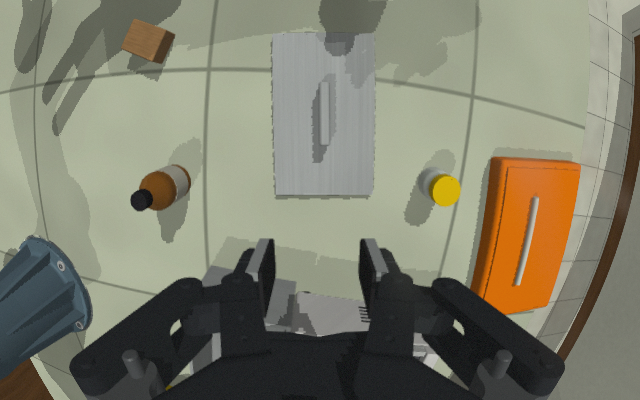

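```bash
python3 - <<'E'
from h import *
im=cv2.imread('pics/w34.png');cv2.imwrite('pics/w34c.png',cv2.resize(im[20:210,220:420],None,fx=3,fy=3,interpolation=2))
E
```

```text
(no output)
```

View pics/w34c.png

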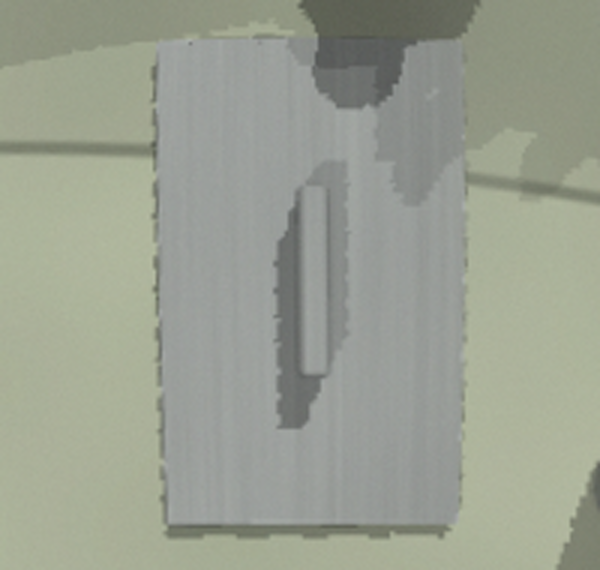

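```bash
cat >> h.py <<'E'
def quad(c,n,P,z):
    q=[at(c,*p,z,True) for p in P];ce=np.mean(q,0);y=q[0]+q[1]-q[2]-q[3];print(n,'C',np.round(ce,4),'yaw',np.degrees(np.arctan2(-y[0],y[1])).round(2),'sz',np.linalg.norm(q[0]-q[1]).round(4),np.linalg.norm(q[0]-q[3]).round(4));return ce
E
python3 - <<'E'
from h import *
c=cam('wrist');f=lambda P:[(220+u/3,20+v/3) for u,v in P]
quad(c,'lid',f([(156,40),(463,38),(458,523),(167,523)]),.010)
quad(c,'handle',f([(303,185),(326,185),(328,375),(302,375)]),.042)
row(.5315,.344,.030,95.5)
E
```

```text
lid C [0.5343 0.3484 0.01  ] yaw 5.34 sz 0.1261 0.2056
handle C [0.5347 0.348  0.042 ] yaw 5.16 sz 0.0085 0.0722
ROW 66.1 5.4 220.4 -0.001 0.002 -0.01 | dist 230 ang 0.6
```

```bash
python3 - <<'E'
from h import *
row(.5345,.348,.05,95.25)
E
```

```text
ROW 69.8 8.7 200.4 -0.001 0.002 -0.005 | dist 212 ang 0.3
```

{"op": "step_arm", "data": {
  "targets": "50 6 0 0 0 0; 70 8.5 50 0 0 0; 70 8.5 110 0 0 0; 70 8.5 160 0 0 0; 70 8.5 190 0 0 0; 70 8.5 200 0 0 0; 70 8.5 200 0 0 0; 70 8.5 200 0 0 0",
  "grip": 40
}}

```text
time_s: 48.18
eef_pos: [0.5358, 0.3491, 0.0527]
eef_rot: [0.001, 0.675, 0.737, 0.001]
wrist_force: [-0.5, 0.6, 0.4]
opening: 0.403
```

```bash
python3 - <<'E'
from h import *
obs();row(.5345,.348,.016,95.25);cam('wrist','w35.png')
E
```

```text
t 48.17 pos [0.5358 0.3491 0.0527] rot [0.0011 0.6754 0.7374 0.0008] F [-0.5  0.6  0.4] op 0.403 q [ 0.39  0.52  1.55 -0.    1.07  0.31]
ROW -0.9 -1.5 36.7 0.003 0.001 -0.004 | dist 37 ang 0.3
```

View pics/w35.png

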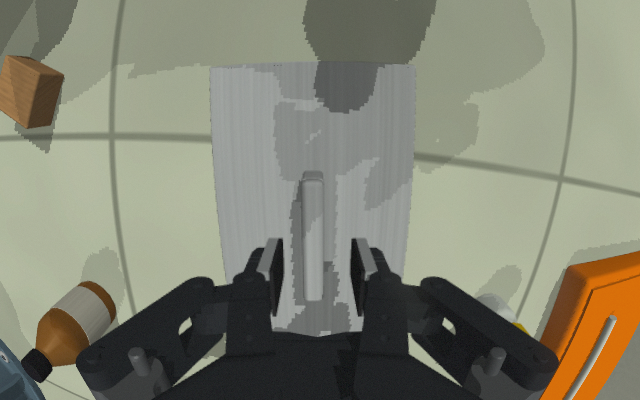

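{"op": "step_arm", "data": {
  "targets": "-0.5 -1 15 0 0 0; -0.5 -1 28 0 0 0; -0.5 -1 35 0 0 0; -0.5 -1 36 0 0 0; -0.5 -1 36 0 0 0"
}}

```text
time_s: 48.85
eef_pos: [0.5336, 0.348, 0.0147]
eef_rot: [0.0, 0.675, 0.738, -0.001]
wrist_force: [-0.2, -0.0, -0.2]
opening: 0.403
```

{"op": "step_arm", "data": {
  "targets": "0 0 0 0 0 0; 0 0 0 0 0 0; 0 0 0 0 0 0; 0 0 0 0 0 0",
  "grip": 0
}}

```text
time_s: 49.35
eef_pos: [0.5339, 0.3481, 0.0153]
eef_rot: [0.001, 0.675, 0.738, -0.0]
wrist_force: [-0.2, -0.1, 4.4]
opening: 0.129
```

```bash
python3 - <<'E'
from h import *
obs()
E
```

```text
t 49.35 pos [0.5339 0.3481 0.0153] rot [ 6.000e-04  6.753e-01  7.375e-01 -2.000e-04] F [-0.2 -0.1  4.4] op 0.129 q [ 0.39  0.57  1.56 -0.    1.01  0.31]
```

{"op": "step_arm", "data": {
  "targets": "0 0 -15 0 0 0; 0 0 -40 0 0 0; 0 0 -90 0 0 0; 0 0 -140 0 0 0; 0 0 -190 0 0 0; 0 0 -215 0 0 0; 0 0 -215 0 0 0; 0 0 -215 0 0 0"
}}

```text
time_s: 50.35
eef_pos: [0.5325, 0.3478, 0.2278]
eef_rot: [-0.0, 0.675, 0.738, -0.002]
wrist_force: [0.7, -0.2, -4.3]
opening: 0.129
```

```bash
python3 - <<'E'
from h import *
obs();row(*T,.23,84.4);cam('wrist','w36.png')
E
```

```text
t 50.35 pos [0.5325 0.3478 0.2278] rot [-2.000e-04  6.753e-01  7.375e-01 -2.100e-03] F [ 0.7 -0.2 -4.3] op 0.129 q [ 0.39  0.32  1.44 -0.    1.38  0.31]
ROW -329.0 -121.3 -0.9 -0.003 0.003 0.186 | dist 351 ang 10.6
```

View pics/w36.png

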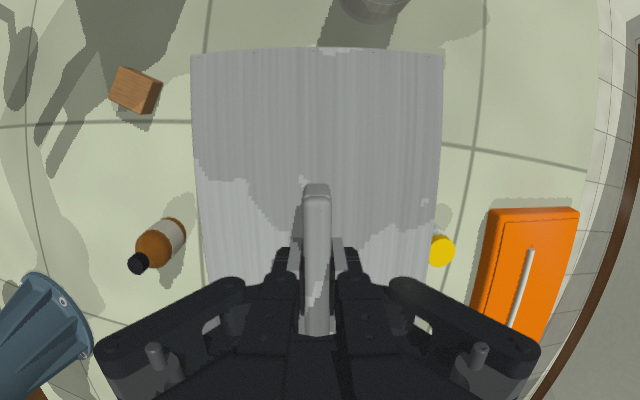

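```bash
python3 - <<'E'
from h import *
o=obs();c=cam('wrist')
im=cv2.cvtColor(c['image'],4);cv2.imwrite('pics/w36c.png',cv2.resize(im[35:75,180:460],None,fx=2.8,fy=2.8,interpolation=2))
for p in [(191,55.5),(443,54)]:
    q=at(c,*p,o['eef_pos'][2]-.0053,True);print(q2R(o['eef_rot']).inv().apply(q-o['eef_pos'])*1000)
E
```

```text
t 50.4 pos [0.5323 0.3477 0.2273] rot [-4.000e-04  6.753e-01  7.375e-01 -2.600e-03] F [ 0.3 -0.3 -3.1] op 0.125 q [ 0.39  0.32  1.44 -0.    1.38  0.31]
[102.36728823 -62.69776717   5.2882155 ]
[102.95216921  62.70206339   4.73830828]
```

View pics/w36c.png

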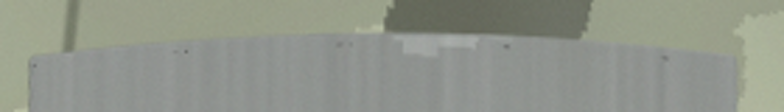

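{"op": "step_arm", "data": {
  "targets": "-329 -121 -2 0 0 0.186; -329 -121 -2 0 0 0.186; -329 -121 -2 0 0 0.186; -329 -121 -2 0 0 0.186; -329 -121 -2 0 0 0.186; -329 -121 -2 0 0 0.186; -329 -121 -2 0 0 0.186; -329 -121 -2 0 0 0.186"
}}

```text
time_s: 51.45
eef_pos: [0.4415, 0.0102, 0.2315]
eef_rot: [-0.0, 0.741, 0.671, -0.001]
wrist_force: [-0.1, 0.5, -3.0]
opening: 0.126
```

```bash
python3 - <<'E'
from h import *
obs();row(*T,.135,84.4);cam('wrist','w37.png')
E
```

```text
t 51.45 pos [0.4415 0.0102 0.2315] rot [-3.000e-04  7.411e-01  6.713e-01 -9.000e-04] F [-0.1  0.5 -3. ] op 0.126 q [-0.25 -0.13  1.92 -0.    1.35 -0.15]
ROW -0.8 -0.7 96.5 -0.002 0.001 -0.001 | dist 96 ang 0.1
```

View pics/w37.png

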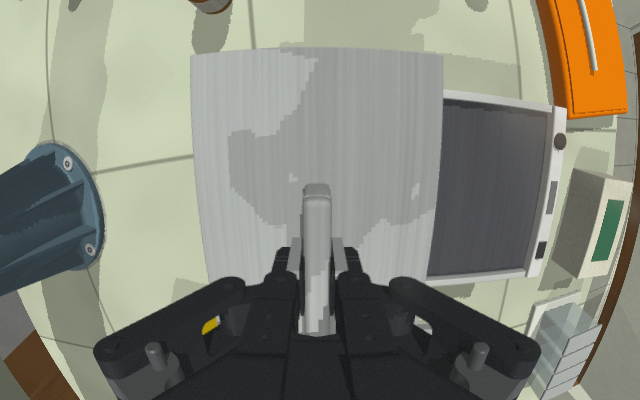

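```bash
python3 - <<'E'
from h import *
im=cv2.imread('pics/w21.png')
t=[(195,78),(437,78),(195,215),(430,215)]
cr=[cv2.resize(im[v:v+40,u:u+40],None,fx=8,fy=8,interpolation=2) for u,v in t]
cv2.imwrite('pics/w21c.png',np.vstack([np.hstack(cr[:2]),np.hstack(cr[2:])])[:600])
E
```

```text
(no output)
```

View pics/w21c.png

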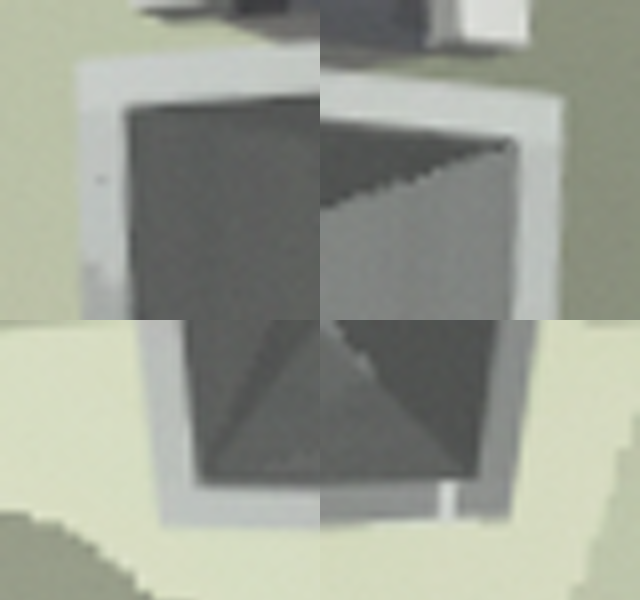

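```bash
python3 - <<'E'
from h import *
o=ctrl.get_obs();c=cam('wrist');Rc=q2R(o['eef_rot'])
off=Rc.inv().apply(np.array(c['xyz'])-o['eef_pos']);Rr=Rc.inv()*q2R(c['orientation'])
R1=q2R([8e-4,.9989,-.0478,-1e-4]);p1=np.array([.4124,.0291,.1998])
c1=dict(c);c1['xyz']=p1+R1.apply(off);q=(R1*Rr).as_quat();c1['orientation']=[q[3],*q[:3]]
# order so that first two = +y side : image left is +y, up is +x
for n,P in (('in',[(219.75,235.6),(211,91.5),(461.75,95.5),(449.75,235)]),('out',[(215,240.6),(204.6,85.75),(467.6,90.25),(454,240)])):
    quad(c1,n,P,.106)
obs()
E
```

```text
in C [0.4404 0.009  0.106 ] yaw -5.63 sz 0.1201 0.2011
out C [0.4404 0.0089 0.106 ] yaw -5.67 sz 0.13 0.2112
t 51.55 pos [0.4418 0.0108 0.2317] rot [-1.000e-04  7.405e-01  6.720e-01 -9.000e-04] F [ 0.4  0.1 -3.8] op 0.126 q [-0.24 -0.13  1.92 -0.    1.35 -0.15]
```

```bash
python3 - <<'E'
from h import *
row(.4404,.009,.128,84.35)
E
```

```text
ROW -1.8 -1.1 103.7 -0.001 0.001 0.002 | dist 104 ang 0.1
```

{"op": "step_arm", "data": {
  "targets": "-1.5 -1 30 0 0 0; -1.5 -1 60 0 0 0; -1.5 -1 85 0 0 0; -1.5 -1 98 0 0 0; -1.5 -1 103 0 0 0; -1.5 -1 103 0 0 0; -1.5 -1 103 0 0 0"
}}

```text
time_s: 52.42
eef_pos: [0.4415, 0.0082, 0.1302]
eef_rot: [0.001, 0.741, 0.672, -0.0]
wrist_force: [1.1, 0.7, -2.6]
opening: 0.124
```

```bash
python3 - <<'E'
from h import *
obs();row(.4404,.009,.1155,84.35);c=cam('scene');cv2.imwrite('pics/s38.png',cv2.resize(cv2.cvtColor(c['image'],4)[130:300,220:420],None,fx=3.5,fy=3.5,interpolation=2))
E
```

```text
t 52.42 pos [0.4415 0.0082 0.1302] rot [ 1.200e-03  7.409e-01  6.717e-01 -2.000e-04] F [ 1.1  0.7 -2.6] op 0.124 q [-0.25  0.    2.02 -0.    1.11 -0.15]
ROW 0.7 -1.2 14.7 0.002 0.002 0.001 | dist 15 ang 0.1
```

View pics/s38.png

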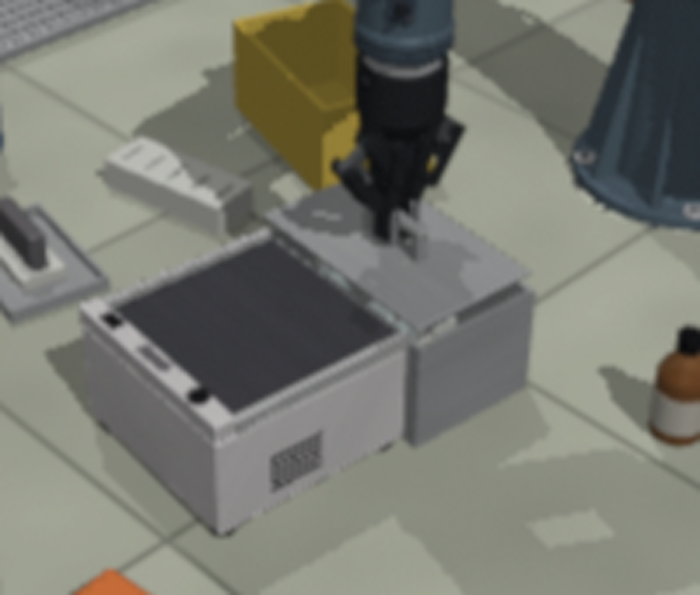

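{"op": "step_arm", "data": {
  "targets": "0.5 -0.7 4 0 0 0; 0.5 -0.7 7 0 0 0; 0.5 -0.7 10 0 0 0; 0.5 -0.7 12 0 0 0; 0.5 -0.7 13 0 0 0; 0.5 -0.7 13 0 0 0"
}}

```text
time_s: 53.22
eef_pos: [0.4401, 0.0089, 0.1162]
eef_rot: [0.0, 0.741, 0.672, -0.001]
wrist_force: [0.1, 0.6, -2.5]
opening: 0.125
```

```bash
python3 - <<'E'
from h import *
obs();row(.4404,.009,.1155,84.35)
E
```

```text
t 53.23 pos [0.4401 0.0089 0.1162] rot [ 4.000e-04  7.409e-01  6.716e-01 -7.000e-04] F [ 0.1  0.6 -2.5] op 0.125 q [-0.25  0.02  2.04 -0.    1.08 -0.15]
ROW 0.1 0.3 0.7 -0.0 0.002 0.001 | dist 1 ang 0.1
```

Still carrying its weight with no edge contact, so it has entered the rim. Lowering gently to seat.

{"op": "step_arm", "data": {
  "targets": "0 0 0.7 0 0 0; 0 0 1.2 0 0 0; 0 0 1.5 0 0 0; 0 0 1.5 0 0 0"
}}

```text
time_s: 53.72
eef_pos: [0.4402, 0.0089, 0.1152]
eef_rot: [0.001, 0.741, 0.672, -0.001]
wrist_force: [-3.5, 0.7, 5.5]
opening: 0.124
```

```bash
python3 - <<'E'
from h import *
obs()
E
```

```text
t 53.73 pos [0.4402 0.0089 0.1152] rot [ 6.000e-04  7.409e-01  6.717e-01 -7.000e-04] F [-3.5  0.7  5.5] op 0.124 q [-0.25  0.02  2.04 -0.    1.08 -0.15]
```

{"op": "step_arm", "data": {
  "targets": "0 0 0 0 0 0; 0 0 0 0 0 0; 0 0 0 0 0 0; 0 0 -15 0 0 0; 0 0 -50 0 0 0; 0 0 -100 0 0 0; 0 0 -140 0 0 0; 0 0 -140 0 0 0",
  "grip": 40
}}

```text
time_s: 54.72
eef_pos: [0.4424, 0.0086, 0.2595]
eef_rot: [0.004, 0.741, 0.672, 0.002]
wrist_force: [-0.8, -0.2, -0.2]
opening: 0.4
```

```bash
python3 - <<'E'
from h import *
obs();cam('wrist','w40.png');c=cam('scene');cv2.imwrite('pics/s40.png',cv2.resize(cv2.cvtColor(c['image'],4)[130:300,200:420],None,fx=3.5,fy=3.5,interpolation=2))
row(.45,-.1,.30,84.4)
E
```

```text
t 54.73 pos [0.4424 0.0086 0.2595] rot [0.0041 0.7408 0.6717 0.0017] F [-0.8 -0.2 -0.2] op 0.4 q [-0.25 -0.16  1.89 -0.    1.4  -0.15]
ROW -107.7 20.5 -44.5 0.001 0.002 -0.0 | dist 118 ang 0.1
```

View pics/w40.png

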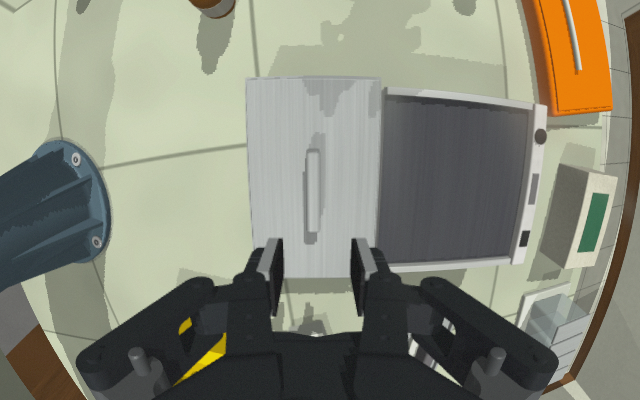

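View pics/s40.png

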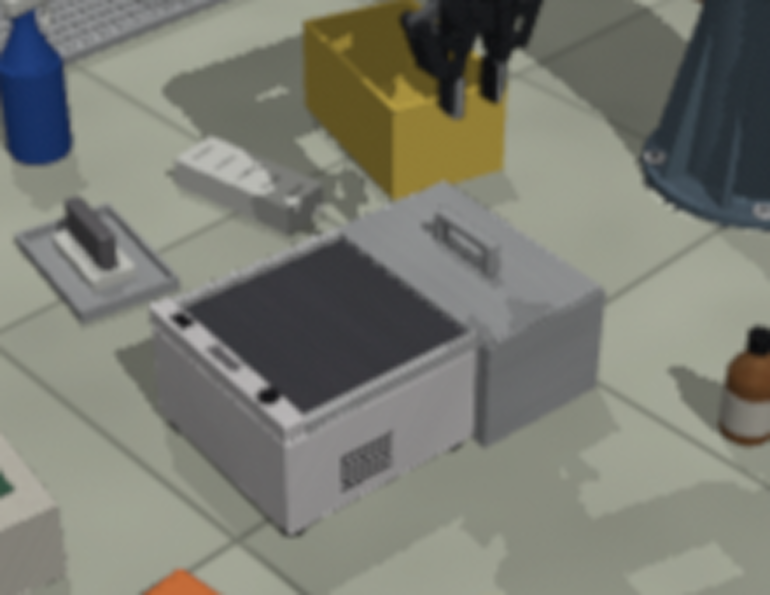

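{"op": "step_arm", "data": {
  "targets": "-60 20 -40 0 0 0; -120 40 -60 0 0 0; -160 40 -60 0 0 0; -160 40 -60 0 0 0; -160 40 -60 0 0 0; -160 40 -60 0 0 0; -160 40 -60 0 0 0; -160 40 -60 0 0 0"
}}

```text
time_s: 55.82
eef_pos: [0.4644, -0.1531, 0.315]
eef_rot: [0.0, 0.74, 0.672, -0.001]
wrist_force: [0.2, -0.0, 0.4]
opening: 0.402
```

```bash
python3 - <<'E'
from h import *
obs();c=cam('wrist','w41.png');cam('top','t41.png');c=cam('scene','s41.png')
im=cv2.imread('pics/w41.png')
E
```

```text
t 55.83 pos [ 0.4644 -0.1531  0.315 ] rot [ 5.000e-04  7.405e-01  6.721e-01 -7.000e-04] F [ 0.2 -0.   0.4] op 0.402 q [-0.56 -0.08  1.71 -0.    1.51 -0.46]
```

View pics/w41.png

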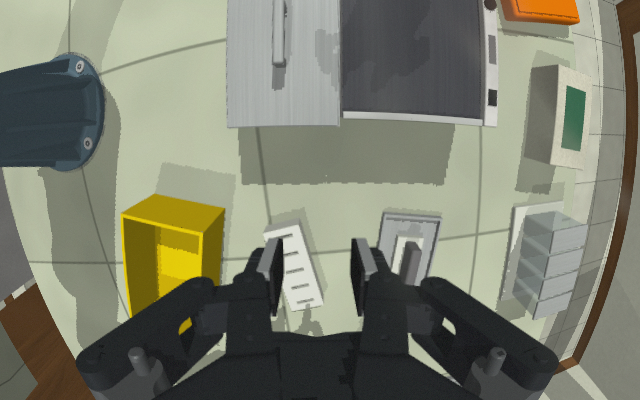

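View pics/t41.png

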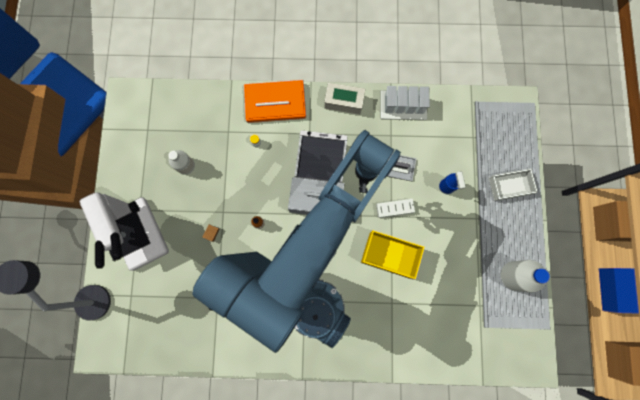

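View pics/s41.png

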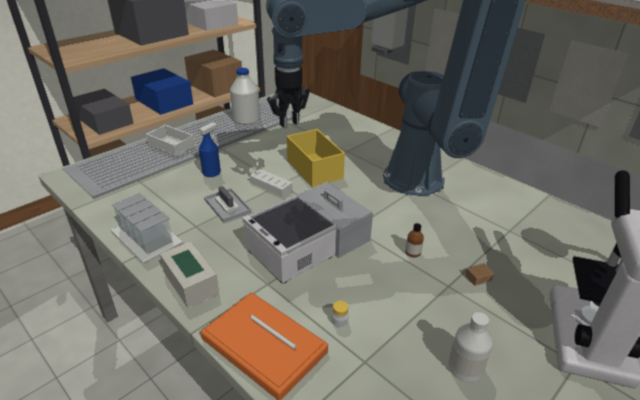

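```bash
python3 - <<'E'
from h import *
T[:]=(.4404,.009);c=cam('scene');im=cv2.resize(cv2.cvtColor(c['image'],4)[170:260,290:390],None,fx=7,fy=6.5,interpolation=2)
for z,col in((.110,(0,0,255)),(.106,(0,255,0))):
    h=(.063,.103) if z==.110 else (.065,.105)
    P=np.array([proj(c,(*loc(a*h[0],b*h[1]),z)) for a,b in((1,1),(1,-1),(-1,-1),(-1,1))]);P=((P-[290,170])*[7,6.5]).round().astype(int)
    cv2.polylines(im,[P],True,col,1)
cv2.imwrite('pics/s42.png',im);obs()
E
```

```text
t 56.02 pos [ 0.4644 -0.1537  0.3151] rot [ 5.000e-04  7.408e-01  6.718e-01 -7.000e-04] F [-0.5  0.1  0.1] op 0.4 q [-0.56 -0.08  1.71 -0.    1.51 -0.46]
```

View pics/s42.png

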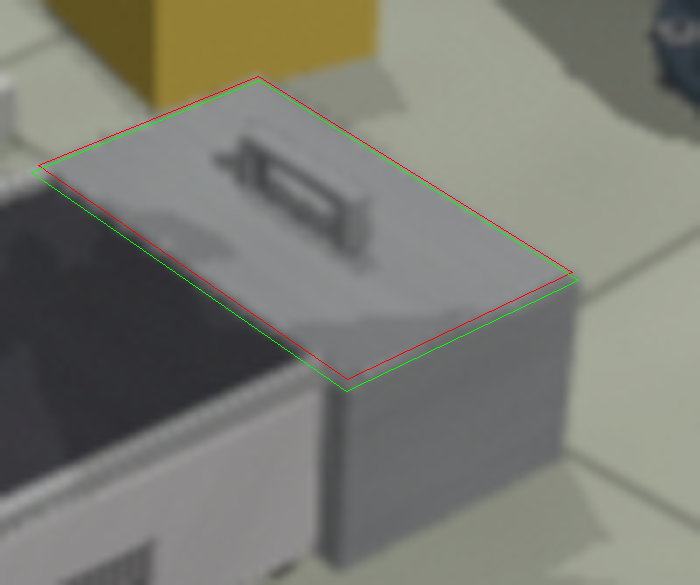

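{"op": "step_arm", "data": {
  "targets": "0 0 0 0 0 0; 0 0 0 0 0 0; 0 0 0 0 0 0; 0 0 0 0 0 0"
}}

```text
time_s: 56.52
eef_pos: [0.4643, -0.154, 0.315]
eef_rot: [0.0, 0.741, 0.672, -0.001]
wrist_force: [0.3, -0.9, 0.6]
opening: 0.399
```

```bash
python3 - <<'E'
from h import *
c=cam('scene');cv2.imwrite('pics/s43.png',cv2.resize(cv2.cvtColor(c['image'],4)[160:280,190:390],None,fx=3.8,fy=3.8,interpolation=2))
E
```

```text
(no output)
```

View pics/s43.png

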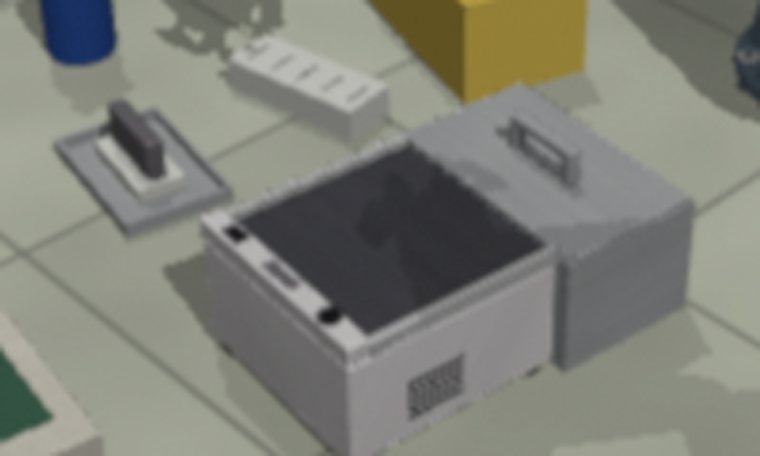

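The picture shows the plate bare, the rack empty, the scraper standing in its tray at (140,150), and the lid flush on the tub at (560,170). Handing in.

```bash
python3 -c "
from bench import ticket
print(ticket.hand_in())"
```

```text
the job is handed in; nothing more can be done
None
```

I wiped the four chips on the hotplate into the tub with the scraper in two passes. The scraper went back on its foot in its tray. I then drew all five slides from the drying block, lowered them into the tub, and set the lid on. The job was handed in at about 57 s.

**Last checks:**
- The plate and all five slots are empty.
- The lid matches its computed seated outline in the scene view, and it touched down at the expected height.
- The scraper is upright in its tray.
- The bottles, pot, box and yellow tub look unmoved.

**Things to know:**
- **Plate contact:** setting the scraper down for the second pass gave a brief wrist force of about 34 N up and 19 N sideways. I backed off 2 mm before wiping.
- **Slides in the tub:** in my last view before the lid went on, two slides stood upright and one leaned on a wall. They stay below the lid.
- **Knock:** I saw no sign of the lid or scraper being knocked aside.

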